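Scoop spilled spacers against the stop rail and put them on the counting scale

TASK

Three hexagonal spacers lie along the stop rail: gather them all into the flat scoop by running its lip under them, with the rail as the wall to push against, and lift them clear together. Then set the loaded scoop gently and level in the middle of the counting scale's plate and let go. Do not touch the spacers with the fingers, and leave the tip cleaner, tweezers and screwdriver where they are.

Things in the scene. Friction and masses are not known exactly. Their poses are not given: they have to be found in the camera images.
- rail: Stop rail, a fixed aluminium angle. Upright leaf 310 mm long, 4 mm thick, 36 mm high; a flat foot behind it. Origin: on the bench, mid length, on the leaf's front face (towards the robot). x points from that face away from the robot, y along the rail, z up. The spacers and the tip cleaner stand in a row in front of it, 30 to 60 mm off the face (negative x), about 75 mm apart.
- scoop: Flat scoop with a blue steel pan, about 200 g, loose. Pan 80 mm long (x), 76 mm wide (y); origin under the pan's middle; x points to the open lip (x = +40 mm), z up. Floor 4 mm thick; side walls 16 mm high, 2.5 mm thick, from x = -40 to +22; back wall 22 mm high, 3 mm thick, at x = -40.
- scoop_lip (a point): Middle of the scoop's front lip, on its underside; axes as the scoop. The floor is bevelled to a sharp edge over the last 24 mm. The floor is polished (friction about 0.2): spacers slide back in the pan when it is tilted lip-up by 20 degrees, and out when tilted lip-down.
- scoop_handle (a point): Middle of the scoop's orange handle bar (at x = -79, z = 63 mm in scoop axes; axes as the scoop). The bar runs along scoop x from -110 to -48 mm, is 18 mm thick (y) and spans z = 52 to 74 mm, free underneath, on a thin strut behind the pan. Grip it across its thickness from above.
- scale: Counting scale, fixed: grey box 100 x 100 mm with a square steel plate, 94 x 94 mm, whose flat top is 32 mm above the bench. Origin: on the bench under the middle of the plate; z up, x away from its small display.
- tip_cleaner: Black round cup with brass wool, 64 mm across, 37 mm high, loose, standing in the row before the rail among the spacers. Origin: centre of its underside. Not to be moved.
- tweezers: Fine tweezers, 121 x 14 x 9 mm, lying loose on the bench between the scale and the scoop; origin: middle of the underside, x along them. Not to be moved.
- driver: Cross-head screwdriver with a grey handle, 161 x 22 x 24 mm, lying loose beside the soldering station; origin: middle of its underside, x along it. Not to be moved. Fixed round the work: the station (166 mm high, x under 0.40 m), a hose rising on the left (y over 0.05 m), a board holder on the right (67 mm high, y under -0.31 m), a panel behind (x over 0.74 m).
- spacer_1_mid (a point): Middle of a beige hexagonal spacer (standoff) lying on its side, 22 mm long, 10 mm across the flats, 14 g, about 5 mm above what it lies on; this point's z axis runs along the spacer's length.
- spacer_2_mid (a point): Middle of a beige hexagonal spacer (standoff) lying on its side, 22 mm long, 10 mm across the flats, 14 g, about 5 mm above what it lies on; this point's z axis runs along the spacer's length.
- spacer_3_mid (a point): Middle of a beige hexagonal spacer (standoff) lying on its side, 22 mm long, 10 mm across the flats, 14 g, about 5 mm above what it lies on; this point's z axis runs along the spacer's length.

How it is judged (in metres and radians):
On the way:
1. the scoop is lifted clear of the bench with all three spacers in its pan (x of spacer_1_mid in the frame of scoop between -0.04 and 0.038 m and y of spacer_1_mid in the frame of scoop between -0.036 and 0.036 m and z of spacer_1_mid in the frame of scoop between 0 and 0.026 m and x of spacer_2_mid in the frame of scoop between -0.04 and 0.038 m and y of spacer_2_mid in the frame of scoop between -0.036 and 0.036 m and z of spacer_2_mid in the frame of scoop between 0 and 0.026 m and x of spacer_3_mid in the frame of scoop between -0.04 and 0.038 m and y of spacer_3_mid in the frame of scoop between -0.036 and 0.036 m and z of spacer_3_mid in the frame of scoop between 0 and 0.026 m and height (world z) of scoop above 0.04 m), for 0.2 s.
At the end, for the whole second after the job is handed in: The scoop stands flat on the scale's plate (level within about 4.5 degrees, its underside within 4 mm of the plate's top), the middle of its pan within 22 mm of the plate's middle, turned any way round, with all three spacers lying inside its pan; it is at rest and let go (x of spacer_1_mid in the frame of scoop between -0.04 and 0.038 m and y of spacer_1_mid in the frame of scoop between -0.036 and 0.036 m and z of spacer_1_mid in the frame of scoop between 0 and 0.026 m and x of spacer_2_mid in the frame of scoop between -0.04 and 0.038 m and y of spacer_2_mid in the frame of scoop between -0.036 and 0.036 m and z of spacer_2_mid in the frame of scoop between 0 and 0.026 m and x of spacer_3_mid in the frame of scoop between -0.04 and 0.038 m and y of spacer_3_mid in the frame of scoop between -0.036 and 0.036 m and z of spacer_3_mid in the frame of scoop between 0 and 0.026 m and horizontal distance between scoop and scale below 0.022 m and z of scoop in the frame of scale between 0.028 and 0.036 m and angle between scoop's own z axis and vertical below 0.08 rad and contact force between the fingers and scoop below 0.05 N and linear speed of scoop below 0.01 m/s); the robot touches nothing.
It fails at once if the fingers press on a spacer (over 0.5 N) (contact force between the fingers and spacer_1 above 0.5 N or contact force between the fingers and spacer_2 above 0.5 N or contact force between the fingers and spacer_3 above 0.5 N).
It fails at once if the tip cleaner, tweezers or screwdriver is moved by more than 15 mm (distance of any of tip_cleaner, tweezers, driver from where it was at the start of the episode above 0.015 m).
It fails at once if the scoop is slammed onto the scale (over 40 N) (contact force between scoop and scale above 40 N).
It also fails if it takes over 72 s, if anything falls off the work surface, if the arm or the gripper's body presses on something with over 40 N, if the wrist force passes 120 N, or if a joint passes its speed limit or range.

ROBOT

A 6-joint arm with a two-finger parallel gripper is mounted at the origin on the work surface; the furniture and walls round the work are solid. World frame = base frame: x ahead of the robot, y to its left, z up, the work surface at z = 0. Lengths are in m, angles in degrees, forces in N, time in s.
With the tool pointing down it reaches from about 0.35 to 0.775 m from the base axis. Payload 5.5 kg.
Tool frame: the origin (TCP) lies at the very end of the fingers, on their centre line; the grasp point (between the pads) lies bot.tcp_to_grasp behind it (bot.tcp_to_grasp is the distance from the TCP to the grasp point, in m); z points along the fingers, y is the line along which they close (so a half turn about z gives the same grasp; the last joint's range is limited). The gripper opens to 85 mm and grips with 20 to 120 N. Pads are 22 mm wide; open, the fingers measure 114 mm over their backs; the gripper's body (76 mm by 85 mm) begins 54 mm behind the grasp point. The pads swing forward as they close: fully open they stand 13 mm farther back than shut.
Start: joints at [65.569, 17.945, 2.641, 74.691, 0, 82.002], TCP at [0.163, 0.552, 0.209] pointing down, gripper open.
Joint ranges: [-158.12, 158.12], [-49.38, 96.58], [-58.88, 72.47], [-126.05, 133.96], [-84.25, 85.87], [-180, 180]. Speed limits (degrees/s): [147.25, 147.25, 180, 180, 180, 180].

INTERFACE

Orientations are given as [roll, pitch, yaw] about the fixed x, y, z axes, in that order (R = Rz(yaw) Ry(pitch) Rx(roll)).
In Python, from station import bot, viewer gives the robot as it stands.
- The arm moves only by the shell command python3 -m jog 'ROWS' [FORCE]. ROWS is JSON, one flat list of numbers, 7 for each row, row after row: the turn, a rotation vector about the tool's x, y, z in degrees, then the shift along the tool's x, y, z in cm, then the finger opening in cm, from 0 to 8.54. In form: [rx, ry, rz, dx, dy, dz, fingers, rx, ry, rz, dx, dy, dz, fingers, ...]. A call has 1 to 5 rows; each row is the pose to reach, as a shift and turn from the pose commanded when the call began, along the tool's axes at that moment; what a row does not reach only later rows make up. A row lasts 1/12 s, in which the tool goes at most 41.7 mm and 7.16 degrees, less where a joint would pass 70% of its speed; a pose out of reach is approached as far as the arm can. A call with a gripper value outside its range is refused whole. The fingers move at their own pace and stop on an object; FORCE is the grip in N (left out, the last holds). Time passes only in rows, so rows that repeat a pose let the fingers close. It gives the time, the measured TCP pose, the force, the opening and the grip force at its end, in the units of the state.
- bot.observe(): the state, without advancing time (a new reading comes with each control period).
- viewer.camera(name): name is "scene" or "top"; returns (picture, depth): 480x640x3 uint8, red, green, blue; 480x640 float32, m along the optical axis (not along the pixel's ray), 0 where there is no reading.
- viewer.get_calibration(name): a dict with "K" (3x3 intrinsics, pixels), "extrinsics" (4x4, takes a point from world to camera coordinates). Camera axes: x right, y down, z forward; pixel columns grow to the right and rows downward; lengths in m; the calibration is good to about 2 mm. A picture is of the moment at which its call begins. get_calibration takes no time and is no camera call.
- bot.job_done(): hands the job in; it is judged then, once.
The state is a dict: "time": time; "q": joint angles; "qvel": joint speeds; "joint_torque": joint torques, N m; "position": TCP position; "ee_rot": TCP orientation; "force": force on the tool from outside, world axes, zero at the start; "ft_torque": the same for the moment, N m; "gripper_width": opening from 0.0 (shut) to 1.0 (fully open); "gripper_force": force on a finger pad.
Only numpy, scipy, OpenCV 4.12 (cv2) and the standard library are available. Lean on these libraries where they do the work, as an engineer would, in place of code of your own. Each camera call takes 0.05 s, during which the arm holds its last target. There are 200 camera calls.

## Working session

There is one attempt and no reset: what is moved stays moved. The work goes in short steps, Python scripts to look and compute and a shell command to move; the robot and the scene stay as the last step left them, time stands still between calls to the robot, and variables do not carry over. Pictures are saved under pics/ and viewed, at most 10 in all, crops included, and the job is handed in when it is done.

```bash
ls; mkdir -p pics; python3 - <<'E'
from station import bot, viewer
import cv2,numpy as np
print(bot.observe(), bot.tcp_to_grasp)
for n in("scene","top"):
    p,d=viewer.camera(n); c=viewer.get_calibration(n)
    cv2.imwrite(f"pics/{n}0.png",p[:,:,::-1]); np.savez(f"{n}0.npz",p=p,d=d,K=c["K"],E=c["extrinsics"])
    print(n,c)
E
```

```text
pics
{'time': 0.0, 'q': array([6.55694445e+01, 1.79903830e+01, 2.57574589e+00, 7.46893627e+01,
       2.60949486e-03, 8.20014869e+01]), 'qvel': array([-0.01902039,  0.02010895,  0.03323762,  0.00513803,  0.04005849,
       -0.07192273]), 'joint_torque': array([-9.32949806e-04, -4.80622566e+01,  2.98537123e+01,  1.93037849e-02,
       -3.23613631e-04, -1.09434328e-07]), 'position': array([0.16242018, 0.55101014, 0.2079043 ]), 'ee_rot': array([-1.79897375e+02, -1.70554107e-02,  1.63567940e+02]), 'force': array([-0.24986794,  0.09361922, -0.55395655]), 'ft_torque': array([ 0.01181503, -0.01468628, -0.05642066]), 'gripper_force': 0.0, 'gripper_width': 0.9995716689663106} 0.0187
scene {'K': array([[540.11839118,   0.        , 336.76349083],
       [  0.        , 540.11839118, 236.59613779],
       [  0.        ,   0.        ,   1.        ]]), 'extrinsics': array([[-0.83261867, -0.55352532,  0.01886445,  0.35635058],
       [-0.31564554,  0.44625868, -0.83738945,  0.27850325],
       [ 0.45509783, -0.70318057, -0.5462811 ,  0.58439779],
       [ 0.        ,  0.        ,  0.        ,  1.        ]])}
top {'K': array([[471.41230746,   0.        , 317.83070891],
       [  0.        , 471.41230746, 250.10337943],
       [  0.        ,   0.        ,   1.        ]]), 'extrinsics': array([[ 0.06117779, -0.99811988, -0.00373879, -0.16991947],
       [-0.97767362, -0.05916932, -0.2016266 ,  0.50336429],
       [ 0.20102629,  0.01599039, -0.97945533,  0.83935425],
       [ 0.        ,  0.        ,  0.        ,  1.        ]])}
```

View pics/scene0.png

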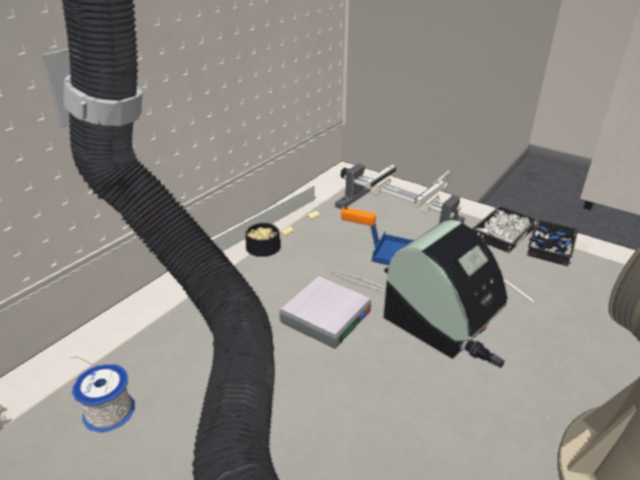

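View pics/top0.png

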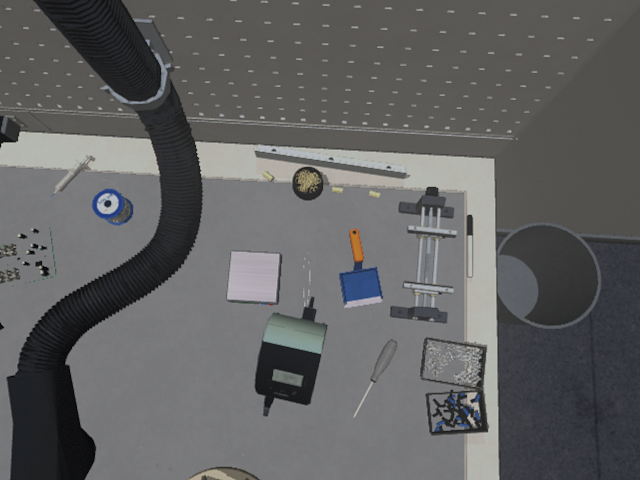

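The top view shows the spacers near (268,176), (337,189) and (375,194), with the cleaner at (307,182) between the first two. The rail runs from (256,150) to (405,173). The scoop pan is at (361,287) with its lip towards the robot and its handle at (356,245). The scale is at (254,277), the tweezers at (307,280) and the driver at (380,375).

```bash
cat > h.py <<'E'
import cv2,numpy as np
def load(n,k=0): return np.load(f"{n}{k}.npz")
def snap(n,k):
    from station import viewer
    p,d=viewer.camera(n); c=viewer.get_calibration(n)
    cv2.imwrite(f"pics/{n}{k}.png",p[:,:,::-1]); np.savez(f"{n}{k}.npz",p=p,d=d,K=c["K"],E=c["extrinsics"])
def ray(f,uv):
    E=f["E"];R=E[:3,:3];o=-R.T@E[:3,3]
    return o,R.T@np.linalg.inv(f["K"])@np.array([uv[0],uv[1],1.])
def plane(f,uv,z):
    o,d=ray(f,uv); return o+d*(z-o[2])/d[2]
def two(f,a,g,b):
    o,d=ray(f,a);p,e=ray(g,b)
    s=np.linalg.lstsq(np.c_[d,-e],p-o,rcond=None)[0]
    A=o+s[0]*d;B=p+s[1]*e
    return (A+B)/2,np.linalg.norm(A-B)
def cloud(f):
    v,u=np.mgrid[:480,:640]; d=f["d"]
    c=np.stack([(u-f["K"][0,2])/f["K"][0,0]*d,(v-f["K"][1,2])/f["K"][1,1]*d,d],-1)
    return (c-f["E"][:3,3])@f["E"][:3,:3]
def mask(f,lo,hi,box):
    m=cv2.inRange(cv2.cvtColor(f["p"],cv2.COLOR_RGB2HSV),lo,hi); z=m*0
    x0,y0,x1,y1=box; z[y0:y1,x0:x1]=m[y0:y1,x0:x1]; return z
def blobs(m,amin=10):
    out=[]
    for c in cv2.findContours(m,cv2.RETR_EXTERNAL,cv2.CHAIN_APPROX_NONE)[0]:
        M=cv2.moments(c)
        if M["m00"]>=amin: out.append((M["m10"]/M["m00"],M["m01"]/M["m00"],M["m00"],cv2.minAreaRect(c),c))
    return out
E
python3 - <<'E'
from h import *
np.set_printoptions(precision=4,suppress=True)
t=load("top");s=load("scene");ct=cloud(t);cs=cloud(s)
for n,f,c,bx in(("top",t,ct,(230,130,440,400)),("scene",s,cs,(220,170,460,350))):
  for nm,lo,hi in(("yellow",(15,40,130),(35,255,255)),("orange",(5,180,150),(14,255,255)),("blue",(100,120,40),(125,255,255))):
    for b in blobs(mask(f,lo,hi,bx),6):
        m=np.zeros((480,640),np.uint8);cv2.drawContours(m,[b[4]],-1,255,-1)
        q=c[(m>0)&(f["d"]>0)]
        print(n,nm,np.round(b[:3],1),"md",np.median(q,0),"z max",q[:,2].max(),"rect",np.round(cv2.boxPoints(b[3]).ravel(),1))
for uv in((420,200),(280,240),(350,182),(300,180),(254,277),(480,420)): print(uv,ct[uv[1],uv[0]])
# plate outline by z
z=ct[...,2]
m=((z>.024)&(z<.042)).astype(np.uint8)*255;m[:,:200]=0;m[:230]=0;m[312:]=0;m[:,300:]=0
for b in blobs(m,300): print("plate",cv2.minAreaRect(b[4]),[plane(t,p,.032)[:2] for p in cv2.boxPoints(b[3])],np.median(z[m>0]))
print("rail",plane(t,(256,153),.0),plane(t,(405,176),0), two(t,(405,169),s,(313,188)))
for uv in((256,146),(256,150),(256,154),(405,168),(405,172),(405,176),(330,158),(330,162),(330,166)):print(uv,ct[uv[1],uv[0]])
E
python3 - <<'E'
import cv2
a=cv2.imread("pics/top0.png")[135:315,225:415];cv2.imwrite("pics/c1.png",cv2.resize(a,None,fx=3.3,fy=3.3,interpolation=2))
E
```

```text
top yellow [356.1 246.  120.5] md [ 0.5202 -0.2092  0.0738] z max 0.07743836611856529 rect [350.2 231.2 355.8 230.  361.4 258.1 355.8 259.2]
top yellow [374.2 194.   39. ] md [ 0.6441 -0.2448  0.0086] z max 0.01227365500296973 rect [368.7 195.2 369.9 190.2 379.6 192.6 378.4 197.6]
top yellow [336.8 189.5  39.5] md [ 0.6487 -0.1694  0.0089] z max 0.014548374934690085 rect [332. 187. 342. 187. 342. 192. 332. 192.]
top yellow [307.  179.1 182. ] md [ 0.6613 -0.1071  0.0286] z max 0.036596528282266755 rect [295.6 173.5 315.  168.  319.8 184.9 300.4 190.5]
top yellow [267.1 175.4  41.5] md [ 0.6707 -0.0252  0.0095] z max 0.014251172864569369 rect [261.4 174.9 264.3 170.5 272.6 176.1 269.7 180.5]
top orange [356.  244.9 237. ] md [ 0.5223 -0.209   0.0735] z max 0.07810703508156047 rect [348.8 230.2 357.4 228.5 363.2 259.6 354.6 261.2]
top blue [ 359.9  283.3 1070.5] md [ 0.4609 -0.2232  0.0042] z max 0.05466784074849992 rect [337.1 266.4 374.9 259.3 381.7 295.9 344.  303. ]
scene yellow [260.9 233.4 199. ] md [ 0.6613 -0.11    0.0314] z max 0.040453778147043526 rect [248. 228. 273. 228. 27
[... 1496 characters left out ...]
45  0.0128]
plate ((253.1439666748047, 277.1965026855469), (52.21062469482422, 52.02349090576172), 3.5763344764709473) [array([0.4071, 0.0294]), array([0.5072, 0.0332]), array([ 0.5069, -0.0678]), array([ 0.407 , -0.0694])] 0.031889011737927596
rail [0.7221 0.0034 0.    ] [ 0.69   -0.3082  0.    ] (array([ 0.6914, -0.304 ,  0.0287]), np.float64(0.0047514588032514906))
(256, 146) [ 0.7382  0.005  -0.0011]
(256, 150) [ 0.7132 -0.0022  0.0363]
(256, 154) [0.7132 0.0005 0.016 ]
(405, 168) [ 0.7077 -0.3079 -0.0006]
(405, 172) [ 0.6841 -0.3018  0.0369]
(405, 176) [ 0.6897 -0.3081  0.0008]
(330, 158) [ 0.7169 -0.1515  0.0079]
(330, 162) [ 0.698  -0.152   0.0326]
(330, 166) [ 0.6973 -0.1525  0.0132]
```

View pics/c1.png

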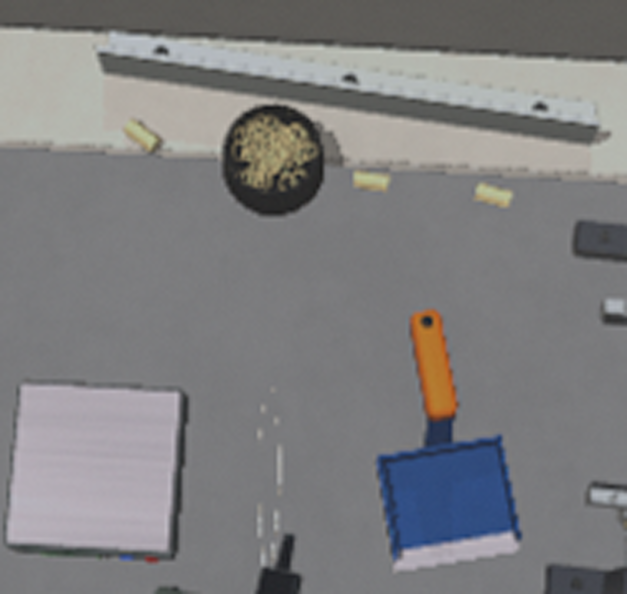

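The crop shows the scoop's handle pointing towards the rail and its lip towards the robot, so the scoop needs turning by about half a turn. The hose lies between the arm's start pose and the work, so I'll check its heights along with the handle pose.

```bash
cat >> h.py <<'E'
from scipy.spatial.transform import Rotation as Ro
def delta(x,y,z,rpy):
    from station import bot
    o=bot.observe(); R=Ro.from_euler("xyz",o["ee_rot"],degrees=True); T=Ro.from_euler("xyz",rpy,degrees=True)
    print("now",np.round(o["position"],4),np.round(o["ee_rot"],2),"t",round(o["time"],2),"F",np.round(o["force"],1),"q",np.round(o["q"],0))
    print("rot",np.round((R.inv()*T).as_rotvec(degrees=True),1),"shift cm",np.round(R.inv().apply(np.array([x,y,z])-o["position"])*100,2))
E
python3 - <<'E'
from h import *
np.set_printoptions(precision=4,suppress=True)
t=load("top");s=load("scene");ct=cloud(t);cs=cloud(s)
bt=blobs(mask(t,(5,150,120),(20,255,255),(340,220,370,265)),60)[0]; bs=blobs(mask(s,(5,150,100),(20,255,255),(335,200,380,230)),60)[0]
print("two",two(t,bt[:2],s,bs[:2]))
P=np.array([plane(t,p,.074)[:2] for p in bt[4][:,0]],np.float32);r=cv2.minAreaRect(P);print("handle",r)
b=blobs(mask(t,(95,60,30),(128,255,255),(330,255,390,310)),300)[0]
P=np.array([plane(t,p,.01)[:2] for p in b[4][:,0]],np.float32);print("pan",cv2.minAreaRect(P),cv2.boxPoints(cv2.minAreaRect(P)))
h=ct[:,:260];h=h[(t["d"][:,:260]>0)]
h=h[(h[:,1]>-.1)&(h[:,2]>.1)&(h[:,0]<.75)]
h=np.vstack([h,cs[(s["d"]>0)&(cs[...,2]>.1)&(cs[...,0]<.73)&(cs[...,1]>.03)]])
for x in np.arange(-.3,.75,.1):
  for y in np.arange(0,.6,.1):
    q=h[(abs(h[:,0]-x)<.05)&(abs(h[:,1]-y)<.05)]
    if len(q)>3: print("%.1f %.1f z %.2f..%.2f n%d"%(x,y,q[:,2].min(),q[:,2].max(),len(q)))
E
```

```text
two (array([ 0.524 , -0.2094,  0.0658]), np.float64(0.0010033411914982815))
handle ((0.522193431854248, -0.20876538753509521), (0.06019800528883934, 0.01693977601826191), 13.549113273620605)
pan ((0.46321892738342285, -0.2233503758907318), (0.07661037147045135, 0.07576063275337219), 12.920329093933105) [[ 0.4174 -0.195 ]
 [ 0.4344 -0.2688]
 [ 0.509  -0.2517]
 [ 0.4921 -0.1779]]
0.1 0.0 z 0.10..0.13 n329
0.1 0.3 z 0.10..0.13 n1735
0.2 0.3 z 0.10..0.14 n3403
0.2 0.4 z 0.12..0.13 n20
0.3 0.0 z 0.10..0.12 n12
0.3 0.2 z 0.10..0.12 n62
0.3 0.3 z 0.10..0.14 n4895
0.3 0.4 z 0.11..0.13 n21
0.4 0.1 z 0.10..0.12 n453
0.4 0.2 z 0.10..0.13 n6779
0.4 0.3 z 0.10..0.13 n4100
0.5 0.1 z 0.10..0.15 n5270
0.5 0.2 z 0.10..0.13 n1461
0.6 0.1 z 0.10..0.55 n19008
0.7 0.0 z 0.10..0.42 n6937
0.7 0.1 z 0.10..0.52 n15119
0.7 0.2 z 0.10..0.40 n3783
0.7 0.3 z 0.10..0.40 n5657
0.7 0.4 z 0.10..0.30 n1963
0.7 0.5 z 0.10..0.15 n110
```

```bash
cat >> h.py <<'E'
def way(W):
    "W: rows x,y,z,roll,pitch,yaw ; prints rows relative to the present pose"
    from station import bot
    o=bot.observe(); R=Ro.from_euler("xyz",o["ee_rot"],degrees=True)
    print("now",np.round(o["position"],4),np.round(o["ee_rot"],2),"t",round(o["time"],2),"F",np.round(o["force"],1),"w",round(o["gripper_width"],3))
    for w in W:
        T=Ro.from_euler("xyz",w[3:],degrees=True)
        print(np.round((R.inv()*T).as_rotvec(degrees=True),1),np.round(R.inv().apply(np.array(w[:3])-o["position"])*100,2))
E
python3 - <<'E'
from h import *
t=load("top");s=load("scene");h=np.vstack([cloud(t)[(t["d"]>0)],cloud(s)[s["d"]>0]])
for x in(.5,.55,.6,.65):
  for z in(.05,.12,.18,.25,.35,.5):
    q=h[(abs(h[:,0]-x)<.025)&(abs(h[:,2]-z)<.04)&(h[:,1]>.02)&(h[:,1]<.3)]
    if len(q)>5: print(x,z,"ymin %.3f"%np.percentile(q[:,1],1))
way([[.145,.49,.26,180,0,150],[.122,.413,.27,180,0,140],[.23,.36,.27,180,0,120],[.33,.276,.27,180,0,100],[.415,.111,.27,180,0,80],[.43,-.02,.27,180,0,60],[.45,-.16,.25,180,0,35],[.523,-.209,.17,180,0,13.3]])
E
```

```text
0.5 0.05 ymin 0.020
0.5 0.12 ymin 0.084
0.55 0.05 ymin 0.243
0.55 0.12 ymin 0.074
0.55 0.18 ymin 0.079
0.6 0.05 ymin 0.241
0.6 0.12 ymin 0.072
0.6 0.18 ymin 0.073
0.65 0.12 ymin 0.073
0.65 0.18 ymin 0.075
0.65 0.25 ymin 0.085
0.65 0.35 ymin 0.082
0.65 0.5 ymin 0.075
now [0.1625 0.5511 0.208 ] [-1.7991e+02 -1.0000e-02  1.6357e+02] t 0.1 F [-0.1 -0.6 -0.5] w 0.995
[-0.1 -0.  13.6] [-0.05 -6.36 -5.19]
[-0.1  0.  23.6] [ -0.02 -14.4   -6.18]
[-0.1  0.  43.6] [-11.88 -16.43  -6.18]
[-0.1  0.  63.6] [-23.85 -21.66  -6.17]
[-0.1  0.1 83.6] [-36.67 -35.08  -6.15]
[-1.000e-01  1.000e-01  1.036e+02] [-41.81 -47.22  -6.13]
[-1.000e-01  1.000e-01  1.286e+02] [-47.69 -60.08  -4.11]
[-0.000e+00  1.000e-01  1.503e+02] [-56.08 -62.7    3.89]
```

```bash
python3 -m jog '[0,0,0,0,-3,-2.5,8.5, 0,0,0,0,-6.5,-4,8.5, 0,0,0,0,-10,-5,8.5, 0,0,0,0,-13.5,-6.2,8.5, 0,0,0,-2,-14.4,-6.2,8.5]'
python3 -m jog '[0,0,0,-3.5,-0.5,0,8.5, 0,0,0,-7,-1.2,0,8.5, 0,0,0,-10,-2,0,8.5, 0,0,0,-13.5,-3.5,0,8.5, 0,0,0,-17,-5.2,0,8.5]'
python3 -m jog '[0,0,0,-2.5,-1,0,8.5, 0,0,0,-5,-2.5,0,8.5, 0,0,0,-7.5,-5.2,0,8.5, 0,0,0,-10,-8,0,8.5, 0,0,0,-12.7,-10.7,0,8.5]'
python3 -m jog '[0,0,0,-2.5,-2.4,0,8.5, 0,0,0,-5,-4.8,0,8.5, 0,0,0,-6.5,-8.5,0,8.5, 0,0,0,-8,-12,0,8.5, 0,0,0,-9.5,-15.5,0,8.5]'
python3 -c "
from h import *
way([[.45,-.16,.25,180,0,35],[.523,-.209,.17,180,0,13.3]])"
```

```text
time: 0.52
position: [0.1378, 0.4045, 0.273]
ee_rot: [180.0, -0.0, 163.7]
force: [0.4, 0.0, -0.9]
gripper_width: 0.993
gripper_force: 0.0
time: 0.93
position: [0.2904, 0.3088, 0.2705]
ee_rot: [-180.0, -0.0, 163.6]
force: [0.9, 0.3, -0.9]
gripper_width: 0.996
gripper_force: 0.0
time: 1.35
position: [0.381, 0.1697, 0.2705]
ee_rot: [-180.0, -0.0, 163.6]
force: [1.0, -0.1, 0.1]
gripper_width: 0.995
gripper_force: 0.0
time: 1.77
position: [0.428, -0.0061, 0.2704]
ee_rot: [180.0, -0.0, 163.6]
force: [0.3, 0.7, 0.3]
gripper_width: 0.993
gripper_force: 0.0
now [ 0.428  -0.0061  0.2704] [ 1.7999e+02 -4.0000e-02  1.6357e+02] t 1.77 F [0.3 0.7 0.3] w 0.993
[ -0.   -0.  128.6] [ -6.46 -14.14   2.03]
[-1.000e-01 -0.000e+00  1.503e+02] [-14.86 -16.78  10.03]
```

```bash
python3 -m jog '[0,0,7,-3,-3.5,0,8.5, 0,0,14,-6,-7,0,8.5, 0,0,21,-9,-10.5,1,8.5, 0,0,28,-12,-14,3,8.5, 0,0,35,-14.9,-16.8,5,8.5]'
python3 -m jog '[0,0,7,0,0,0,8.5, 0,0,14,0,0,0,8.5, 0,0,21,0,0,0,8.5, 0,0,28,0,0,0,8.5, 0,0,35,0,0,0,8.5]' >/dev/null
python3 -m jog '[0,0,7,0,0,0,8.5, 0,0,14,0,0,0,8.5, 0,0,21,0,0,0,8.5, 0,0,28,0,0,0,8.5, 0,0,35,0,0,0,8.5]' >/dev/null
python3 -m jog '[0,0,7,0,0,0,8.5, 0,0,14,0,0,0,8.5, 0,0,21,0,0,0,8.5, 0,0,28,0,0,0,8.5, 0,0,35,0,0,0,6]'
python3 -c "
from h import *
snap('top',1)
way([[.523,-.209,.10,180,0,13.3],[.523,-.209,.044,180,0,13.3]])"
```

```text
time: 2.18
position: [0.5135, -0.1895, 0.2315]
ee_rot: [180.0, 0.1, 128.2]
force: [0.6, 0.6, 0.7]
gripper_width: 0.996
gripper_force: 0.0
time: 3.43
position: [0.5125, -0.1867, 0.2309]
ee_rot: [-179.9, 0.0, 23.2]
force: [0.4, -0.3, 0.0]
gripper_width: 0.883
gripper_force: 0.0
now [ 0.5125 -0.1867  0.2309] [-1.7995e+02  3.0000e-02  2.2910e+01] t 3.48 F [ 0.1 -1.   0.2] w 0.8
[-0.   0.   9.6] [ 0.11  2.47 13.09]
[-0.   0.   9.6] [ 0.11  2.47 18.69]
```

```bash
python3 -m jog '[0,0,5,0.05,1.2,2,6, 0,0,9.6,0.1,2.45,5,6, 0,0,9.6,0.1,2.45,8.5,6, 0,0,9.6,0.1,2.45,11,6, 0,0,9.6,0.1,2.45,13,6]'
python3 -c "
from h import *
way([[.523,-.209,.044,180,0,13.3]])
snap('scene',1)"
```

```text
time: 3.9
position: [0.522, -0.2083, 0.0984]
ee_rot: [-179.8, 0.1, 14.1]
force: [-0.8, 0.5, -0.4]
gripper_width: 0.705
gripper_force: 0.0
now [ 0.522  -0.2083  0.0984] [-1.7985e+02  1.5000e-01  1.4110e+01] t 3.9 F [-0.8  0.5 -0.4] w 0.705
[-0.2  0.1  0.8] [0.09 0.11 5.44]
```

View pics/scene1.png

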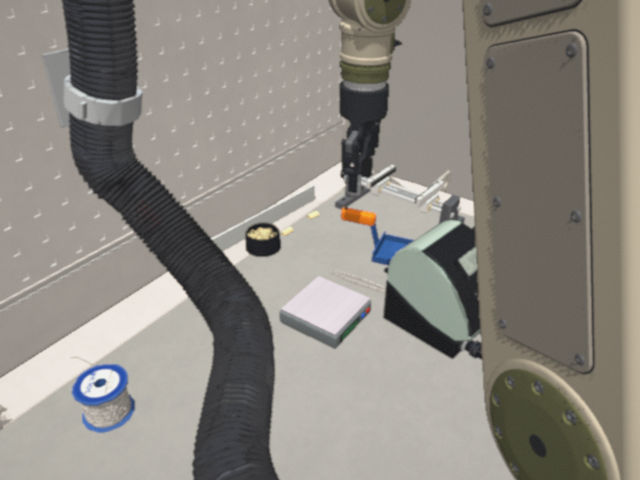

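The gripper stands just above the orange handle at (357,216), so I'll descend slowly and grip it.

```bash
python3 -m jog '[0,0,0.8,0.1,0.1,1.5,6, 0,0,0.8,0.1,0.1,3,6, 0,0,0.8,0.1,0.1,4.5,6, 0,0,0.8,0.1,0.1,5.4,6, 0,0,0.8,0.1,0.1,5.4,6]'
python3 -m jog '[0,0,0,0,0,0,3, 0,0,0,0,0,0,2.5, 0,0,0,0,0,0,2.2, 0,0,0,0,0,0,1.5, 0,0,0,0,0,0,1.2]' 40
python3 -m jog '[0,0,0,0,0,0,1.2, 0,0,0,0,0,0,1.2, 0,0,0,0,0,0,1.2, 0,0,0,0,0,0,1.2, 0,0,0,0,0,0,1.2]' 60
python3 -c "
from h import *
snap('top',2);way([])"
```

```text
time: 4.37
position: [0.5234, -0.2089, 0.0458]
ee_rot: [-179.9, 0.1, 13.2]
force: [-0.2, 1.0, -0.2]
gripper_width: 0.702
gripper_force: 0.0
time: 4.78
position: [0.5257, -0.2101, 0.0486]
ee_rot: [179.9, -0.1, 13.2]
force: [0.1, 0.2, 3.1]
gripper_width: 0.184
gripper_force: 39.0
time: 5.2
position: [0.5261, -0.21, 0.0485]
ee_rot: [179.9, -0.1, 13.2]
force: [2.2, 1.1, 5.8]
gripper_width: 0.178
gripper_force: 58.7
now [ 0.5261 -0.21    0.0485] [ 1.7992e+02 -1.4000e-01  1.3180e+01] t 5.25 F [2.5 0.  5.4] w 0.172
```

```bash
python3 -m jog '[0,0,0,0,0,-1,1.2, 0,0,0,0,0,-2,1.2, 0,0,0,0,0,-4,1.2, 0,0,0,0,0,-6,1.2, 0,0,0,0,0,-6,1.2]' 80
python3 -c "
from h import *
snap('top',3);snap('scene',3)
for k in (0,2,3):
  t=load('top',k)
  b=blobs(mask(t,(95,60,30),(128,255,255),(300,225,420,330)),300)
  for q in b:
    P=np.array([plane(t,p,.01+.06*(k==3))[:2] for p in q[4][:,0]],np.float32);print(k,cv2.minAreaRect(P),len(P))
a=cv2.imread('pics/scene3.png')[150:300,280:480];b=cv2.imread('pics/top3.png')[180:330,280:480]
cv2.imwrite('pics/c2.png',cv2.resize(np.hstack([a,b]),None,fx=2,fy=2,interpolation=2))
way([])"
```

```text
time: 5.67
position: [0.5264, -0.2108, 0.1115]
ee_rot: [179.8, -0.2, 13.2]
force: [1.1, -0.9, -2.0]
gripper_width: 0.165
gripper_force: 78.7
0 ((0.46321892738342285, -0.2233503758907318), (0.07661037147045135, 0.07576063275337219), 12.920329093933105) 150
now [ 0.525  -0.2099  0.1079] [ 1.7995e+02 -5.0000e-02  1.3160e+01] t 5.77 F [ 0.1 -0.1 -2.8] w 0.16
```

View pics/c2.png

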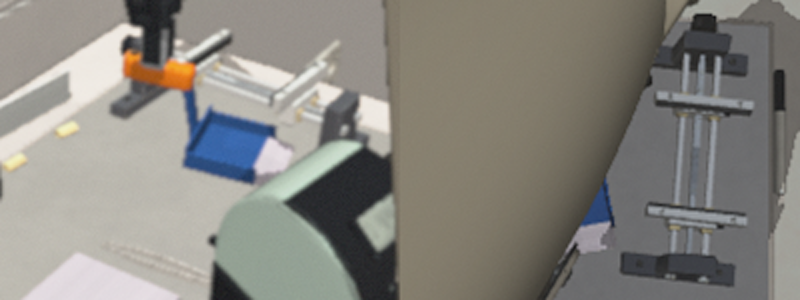

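```bash
cat > pan.py <<'E'
from h import *
import sys
from station import bot
k=sys.argv[1];yaw_off=np.pi
o=bot.observe();s=load('scene',k);c=cloud(s)
R=Ro.from_euler('xyz',o['ee_rot'],degrees=True).as_matrix()
S=np.c_[-R[:,0],R[:,1],-R[:,2]]   # scoop axes from tool
L=(c-o['position'])@S
hsv=cv2.cvtColor(s['p'],cv2.COLOR_RGB2HSV)
blue=(cv2.inRange(hsv,(95,60,30),(128,255,255))>0)&(s['d']>0)&(abs(L[...,0]-.08)<.09)&(abs(L[...,1])<.07)
P=L[blue];fl=P[(P[:,2]<-.03)]
print("n",len(fl),"x pct",np.percentile(fl[:,0],[1,5,95,99]),"y",np.percentile(fl[:,1],[1,5,95,99]),"z",np.percentile(fl[:,2],[1,10,50,90,99]))
i=(fl[:,0]>.05)&(fl[:,0]<.10)&(abs(fl[:,1])<.03)
f=fl[i];f=f[f[:,2]<np.median(f[:,2])+.006]
a=np.linalg.lstsq(np.c_[f[:,:2],np.ones(len(f))],f[:,2],rcond=None)[0];print("floor slope x,y deg",np.degrees(a[:2]),"z at pan x=.08",a@[.08,0,1])
E
python3 pan.py 3
```

```text
n 1038 x pct [0.03722893 0.03797626 0.08932077 0.09355088] y [-0.03887531 -0.03777859  0.03791486  0.03954993] z [-0.04786225 -0.04663304 -0.04438058 -0.03545748 -0.03155211]
floor slope x,y deg [-2.38706095 -0.07204397] z at pan x=.08 -0.046183293082850116
```

```bash
python3 -m jog '[0,0,0,0,0,-3,1.2, 0,0,0,-1,0,-6,1.2, 0,0,0,-2,0.3,-9,1.2, 0,0,-7,-3,0.5,-9,1.2, 0,0,-14,-3.6,0.5,-9,1.2]'
for i in 1; do python3 -m jog '[0,0,-7,0,0,0,1.2, 0,0,-14,0,0,0,1.2, 0,0,-21,0,0,0,1.2, 0,0,-28,0,0,0,1.2, 0,0,-35,0,0,0,1.2]'; python3 -m jog '[0,0,-7,0,0,0,1.2, 0,0,-14,0,0,0,1.2, 0,0,-21,0,0,0,1.2, 0,0,-28,0,0,0,1.2, 0,0,-35,0,0,0,1.2]' ; python3 -m jog '[0,0,-7,0,0,0,1.2, 0,0,-14,0,0,0,1.2, 0,0,-21,0,0,0,1.2, 0,0,-28,0,0,0,1.2, 0,0,-35,0,0,0,1.2]';  python3 -m jog '[0,0,-7,0,0,0,1.2, 0,0,-14,0,0,0,1.2, 0,0,-21,0,0,0,1.2, 0,0,-28,0,0,0,1.2, 0,0,-35,0,0,0,1.2]'; done | grep -A2 time
python3 -c "
from h import *
way([[.4906,-.2235,.10,180,0,175],[.4906,-.2235,.055,180,0,175]])"
```

```text
time: 6.18
position: [0.4906, -0.2235, 0.1981]
ee_rot: [179.9, -0.0, 27.5]
force: [-0.9, 1.2, -2.8]
gripper_width: 0.162
gripper_force: 78.9
time: 6.6
position: [0.4897, -0.2221, 0.1954]
ee_rot: [-179.8, -0.0, 62.5]
--
time: 7.02
position: [0.4896, -0.222, 0.1953]
ee_rot: [-179.8, -0.2, 97.5]
--
time: 7.43
position: [0.4896, -0.222, 0.1952]
ee_rot: [-179.9, -0.2, 132.5]
--
time: 7.85
position: [0.4895, -0.2221, 0.1953]
ee_rot: [179.9, -0.2, 167.5]
now [ 0.4895 -0.2221  0.1953] [179.93  -0.23 167.51] t 7.85 F [ 0.6 -0.4 -1.9] w 0.162
[ 0.1 -0.2 -7.5] [-0.18 -0.13  9.53]
[ 0.1 -0.2 -7.5] [-0.19 -0.13 14.03]
```

```bash
python3 -m jog '[0,0,-4,0,0,3,1.2, 0,0,-7.5,-0.2,-0.1,6,1.2, 0,0,-7.5,-0.2,-0.1,9.5,1.2, 0,0,-7.5,-0.2,-0.1,12,1.2, 0,0,-7.5,-0.2,-0.1,12.6,1.2]'
python3 -c "
from h import *
snap('scene',4);snap('top',4)
a=cv2.imread('pics/scene4.png')[160:310,250:450];b=cv2.imread('pics/top4.png')[135:285,250:450]
cv2.imwrite('pics/c3.png',cv2.resize(np.hstack([a,b]),None,fx=2,fy=2,interpolation=2))
way([])"; python3 pan.py 4
```

```text
time: 8.27
position: [0.4877, -0.2213, 0.065]
ee_rot: [179.7, -0.6, 174.7]
force: [-1.5, 0.8, -2.8]
gripper_width: 0.16
gripper_force: 78.5
now [ 0.4901 -0.2227  0.0688] [179.83  -0.33 174.66] t 8.37 F [-0.3 -0.3 -1.9] w 0.162
n 749 x pct [0.03210356 0.03514347 0.09085674 0.0952583 ] y [-0.03506963 -0.03361559  0.04087781  0.04174772] z [-0.0543561  -0.05293081 -0.04848394 -0.03662955 -0.03144999]
floor slope x,y deg [-3.77764077  0.34689022] z at pan x=.08 -0.052476172100885274
```

View pics/c3.png

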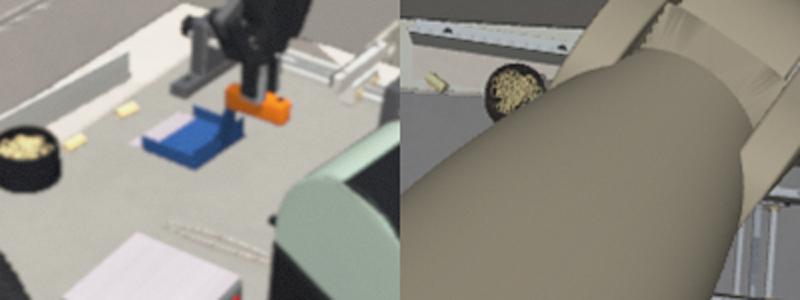

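```bash
python3 -m jog '[0,-2,0,0,0,0.5,1.2, 0,-2,0,0,0,1,1.2, 0,-2,0,0,0,1.2,1.2, 0,-2,0,0,0,1.4,1.2, 0,-2,0,0,0,1.4,1.2]' | head -4
for i in 1; do python3 -m jog '[0,0,0,0,0,0.1,1.2, 0,0,0,0,0,0.2,1.2, 0,0,0,0,0,0.2,1.2]' | head -4;  python3 -m jog '[0,0,0,0,0,0.1,1.2, 0,0,0,0,0,0.2,1.2, 0,0,0,0,0,0.2,1.2]' | head -4; done
```

```text
time: 8.78
position: [0.4929, -0.2244, 0.0579]
ee_rot: [-180.0, 2.0, 174.7]
force: [0.4, 0.0, -1.5]
time: 9.03
position: [0.4928, -0.2242, 0.0555]
ee_rot: [180.0, 2.0, 174.7]
force: [-0.4, 0.7, -1.8]
time: 9.28
position: [0.4926, -0.2241, 0.0532]
ee_rot: [180.0, 2.0, 174.7]
force: [0.1, 0.8, -2.6]
```

```bash
for i in 1; do python3 -m jog '[0,0,0,0,0,0.1,1.2, 0,0,0,0,0,0.2,1.2, 0,0,0,0,0,0.2,1.2]' | head -4;  python3 -m jog '[0,0,0,0,0,0.1,1.2, 0,0,0,0,0,0.2,1.2, 0,0,0,0,0,0.2,1.2]' | head -4; done; python3 -c "
from h import *
snap('scene',5)
a=cv2.imread('pics/scene5.png')[180:270,270:410]
cv2.imwrite('pics/c4.png',cv2.resize(a,None,fx=5,fy=5,interpolation=2))"; python3 pan.py 5
```

```text
time: 9.53
position: [0.4926, -0.2241, 0.0512]
ee_rot: [180.0, 2.0, 174.7]
force: [-0.6, -0.5, -3.0]
time: 9.78
position: [0.4928, -0.2241, 0.0492]
ee_rot: [180.0, 2.0, 174.7]
force: [-0.1, 0.4, -2.1]
n 681 x pct [0.03716799 0.04095627 0.09515819 0.09938942] y [-0.03728854 -0.03557152  0.03954626  0.0405761 ] z [-0.0486737  -0.04718903 -0.0443777  -0.03445157 -0.0306373 ]
floor slope x,y deg [-1.88664209  0.17707969] z at pan x=.08 -0.04648368041490087
```

View pics/c4.png

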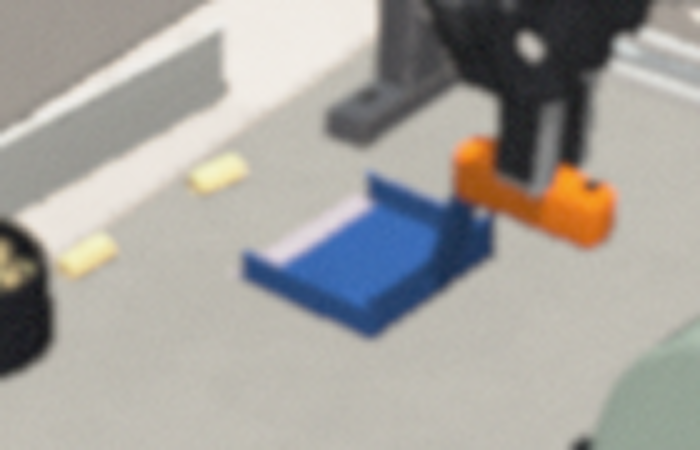

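```bash
for i in 1; do python3 -m jog '[0,0,0,0,0,0.1,1.2, 0,0,0,0,0,0.1,1.2]' | head -4;  python3 -m jog '[0,0,0,0,0,0.1,1.2, 0,0,0,0,0,0.1,1.2]' | head -4; python3 -m jog '[0,0,0,0,0,0.1,1.2, 0,0,0,0,0,0.1,1.2]' | head -4; done
```

```text
time: 10.0
position: [0.4928, -0.2243, 0.0486]
ee_rot: [-180.0, 2.0, 174.7]
force: [-1.2, 1.1, 1.4]
time: 10.17
position: [0.4926, -0.2244, 0.048]
ee_rot: [-180.0, 2.0, 174.7]
force: [-4.1, 0.3, 4.9]
time: 10.33
position: [0.4925, -0.2244, 0.0475]
ee_rot: [-179.9, 2.0, 174.7]
force: [-5.2, 1.0, 9.3]
```

```bash
python3 -m jog '[0,0,0,-0.7,0,-0.02,1.2, 0,0,0,-1.4,0,0.01,1.2, 0,0,0,-2.1,0,0.03,1.2, 0,0,0,-2.8,0,0.06,1.2, 0,0,0,-3.5,0,0.08,1.2]'|head -4
python3 -m jog '[0,0,0,-0.6,0,0.02,1.2, 0,0,0,-1.2,0,0.04,1.2, 0,0,0,-1.8,0,0.06,1.2, 0,0,0,-2.4,0,0.08,1.2, 0,0,0,-3,0,0.1,1.2]' |head -4
python3 -c "
from h import *
snap('scene',6)
a=cv2.imread('pics/scene6.png')[180:270,250:390]
cv2.imwrite('pics/c5.png',cv2.resize(a,None,fx=5,fy=5,interpolation=2))"
```

```text
time: 10.75
position: [0.5277, -0.2279, 0.0481]
ee_rot: [-179.9, 2.0, 174.6]
force: [-5.8, 0.3, 8.5]
time: 11.17
position: [0.5576, -0.2306, 0.0481]
ee_rot: [-179.9, 2.0, 174.6]
force: [-5.2, 0.9, 7.0]
```

```bash
cat > sp.py <<'E'
from h import *
import sys
from station import bot
k=sys.argv[1];snap('scene',k);s=load('scene',k);c=cloud(s);o=bot.observe()
S=Ro.from_euler('xyz',o['ee_rot'],degrees=True).as_matrix();S=np.c_[-S[:,0],S[:,1],-S[:,2]]
th=np.radians(2); 
for b in blobs(mask(s,(18,40,130),(35,255,255),(200,150,470,330)),12):
    m=np.zeros((480,640),np.uint8);cv2.drawContours(m,[b[4]],-1,255,-1)
    q=np.median(c[(m>0)&(s['d']>0)],0); l=(q-o['position'])@S
    # scoop frame: droop of 2 deg of the scoop in the tool's frame
    x=l[0]*np.cos(th)-l[2]*np.sin(th); z=l[0]*np.sin(th)+l[2]*np.cos(th)
    print(np.round(b[:3],0),"world",np.round(q,3),"scoop",np.round([x-.078,l[1],z+.0497],3))
print("F",np.round(o['force'],1),"tcp",np.round(o['position'],4),np.round(o['ee_rot'],1),"t",o['time'])
E
python3 sp.py 7; python3 -m jog '[0,0,0,-0.3,0,0.01,1.2, 0,0,0,-0.6,0,0.02,1.2, 0,0,0,-0.9,0,0.03,1.2, 0,0,0,-1.2,0,0.04,1.2]' |head -4; python3 sp.py 8
```

```text
[287. 231.  58.] world [ 0.65  -0.168  0.01 ] scoop [0.007 0.071 0.011]
[261. 233. 208.] world [ 0.661 -0.11   0.031] scoop [0.013 0.13  0.033]
[298. 208.  50.] world [ 0.684 -0.248  0.009] scoop [ 0.049 -0.006  0.011]
[465. 187. 341.] world [0.228 0.151 0.369] scoop [-0.442  0.349  0.371]
F [-2.2  1.4  4.7] tcp [ 0.5586 -0.2307  0.0481] [-179.9    2.1  174.7] t 11.2667
time: 11.6
position: [0.5688, -0.2316, 0.0485]
ee_rot: [-179.9, 1.9, 174.6]
force: [-14.8, 1.1, 22.4]
[287. 231.  56.] world [ 0.65  -0.169  0.009] scoop [-0.003  0.07   0.01 ]
[261. 233. 210.] world [ 0.662 -0.11   0.031] scoop [0.003 0.129 0.033]
[298. 207.  50.] world [ 0.684 -0.248  0.012] scoop [ 0.038 -0.005  0.013]
[463. 194. 506.] world [0.228 0.152 0.365] scoop [-0.454  0.35   0.366]
F [-7.6  1.  11.4] tcp [ 0.5689 -0.2317  0.0486] [-179.9    1.9  174.6] t 11.65
```

```bash
python3 -m jog '[0,0,0,-0.2,0,0,1.2, 0,0,0,-0.4,0,0,1.2, 0,0,0,-0.4,0,0,1.2]' |head -4; python3 sp.py 9|grep -v 465;  python3 -m jog '[0,0,0,-0.15,0,0,1.2, 0,0,0,-0.3,0,0,1.2, 0,0,0,-0.3,0,0,1.2]' |head -4; python3 sp.py 10
```

```text
time: 11.9
position: [0.5694, -0.2316, 0.0488]
ee_rot: [-179.9, 1.6, 174.6]
force: [-18.1, 1.5, 19.7]
[287. 231.  58.] world [ 0.651 -0.168  0.009] scoop [-0.003  0.071  0.01 ]
[261. 233. 210.] world [ 0.661 -0.11   0.031] scoop [0.002 0.129 0.033]
[298. 208.  52.] world [ 0.683 -0.247  0.011] scoop [ 0.037 -0.005  0.013]
[463. 194. 518.] world [0.227 0.153 0.362] scoop [-0.457  0.35   0.361]
F [-17.5   1.5  20.3] tcp [ 0.5694 -0.2316  0.0488] [-179.9    1.6  174.6] t 11.95
time: 12.2
position: [0.5695, -0.2316, 0.0488]
ee_rot: [-179.9, 1.3, 174.6]
force: [-25.3, 0.2, 24.7]
[287. 231.  56.] world [ 0.651 -0.168  0.009] scoop [-0.003  0.071  0.011]
[261. 234. 211.] world [ 0.662 -0.11   0.031] scoop [0.002 0.13  0.033]
[298. 208.  52.] world [ 0.684 -0.246  0.011] scoop [ 0.037 -0.003  0.013]
[463. 200. 532.] world [0.226 0.154 0.36 ] scoop [-0.46   0.351  0.357]
F [-24.5   1.4  24.4] tcp [ 0.5695 -0.2316  0.0488] [-179.9    1.3  174.6] t 12.25
```

```bash
python3 -m jog '[0,-3,0,0.7,0,0,1.2, 0,-6,0,0.9,0,0.2,1.2, 0,-9,0,1.1,0,0.4,1.2, 0,-12,0,1.25,0,0.6,1.2, 0,-15,0,1.35,0,0.8,1.2]'|head -4; python3 sp.py 11;  python3 -m jog '[0,-3,0,0,0,0.15,1.2, 0,-6,0,0.1,0,0.3,1.2, 0,-9,0,0.1,0,0.4,1.2, 0,-9,0,0.1,0,0.4,1.2, 0,-9,0,0.1,0,0.4,1.2]' |head -4; python3 sp.py 12
```

```text
time: 12.67
position: [0.5622, -0.2307, 0.0388]
ee_rot: [-180.0, 17.1, 174.6]
force: [-2.2, -0.9, -1.6]
[287. 231.  58.] world [ 0.65  -0.169  0.009] scoop [-0.004  0.069  0.001]
[261. 233. 208.] world [ 0.661 -0.11   0.031] scoop [0.008 0.128 0.021]
[299. 201.  49.] world [ 0.682 -0.247  0.027] scoop [ 0.039 -0.006  0.009]
F [-3.8  1.4 -2.1] tcp [ 0.5595 -0.2291  0.0367] [179.9  17.  174.6] t 12.7167
time: 13.13
position: [0.5608, -0.2296, 0.0327]
ee_rot: [179.9, 25.7, 174.5]
force: [-9.0, 1.6, -1.0]
[287. 231.  56.] world [ 0.651 -0.169  0.009] scoop [-0.011  0.069 -0.005]
[261. 233. 210.] world [ 0.661 -0.11   0.031] scoop [0.003 0.128 0.013]
[340. 204.  16.] world [ 0.574 -0.227  0.065] scoop [-0.054  0.004  0.074]
[303. 199.  35.] world [ 0.667 -0.243  0.037] scoop [ 0.022 -0.003  0.011]
F [-9.5  3.  -1.4] tcp [ 0.5608 -0.2295  0.0326] [179.9  25.6 174.6] t 13.1833
```

```bash
python3 -m jog '[0,0,0,0.2,0,-0.6,1.2, 0,0,0,0.5,0,-1.3,1.2, 0,0,0,0.7,0,-2,1.2, 0,0,0,0.95,0,-2.65,1.2, 0,0,0,0.95,0,-2.65,1.2]'|head -4; python3 sp.py 13
```

```text
time: 13.6
position: [0.544, -0.2295, 0.0561]
ee_rot: [-179.9, 26.1, 174.7]
force: [0.5, -0.6, -2.4]
[287. 231.  58.] world [ 0.65  -0.168  0.009] scoop [-0.006  0.071 -0.034]
[261. 234. 211.] world [ 0.661 -0.11   0.031] scoop [ 0.009  0.13  -0.016]
[348. 196.  16.] world [ 0.556 -0.226  0.088] scoop [-0.054  0.005  0.074]
F [-0.2 -0.4 -3.2] tcp [ 0.5441 -0.2295  0.0557] [-179.9   26.1  174.7] t 13.65
```

```bash
python3 -c "
from h import *
way([[.53,-.22,.09,180,14,175],[.50,-.19,.09,180,5,175],[.4875,-.1728,.09,180,2,175],[.4875,-.1728,.056,180,2,175]])"
```

```text
now [ 0.5441 -0.2295  0.0557] [-179.92   26.11  174.69] t 13.65 F [-0.2 -0.4 -3.2] w 0.161
[-0.2 12.1 -0.3] [-0.17  0.81 -3.74]
[-0.2 21.1 -0.3] [ 2.76  3.52 -5.18]
[-0.2 24.1 -0.3] [ 4.02  5.12 -5.8 ]
[-0.2 24.1 -0.3] [ 5.52  5.12 -2.75]
```

```bash
python3 -m jog '[0,0,0,0,0,-1.5,1.2, 0,3,0,0,0.4,-3,1.2, 0,7,0,0.5,1,-4,1.2, 0,12,0,1,2,-4.5,1.2, 0,16,0,1.8,2.8,-4.9,1.2]'|head -4; python3 -c "
from h import *
way([[.4875,-.1728,.09,180,2,175]])"
```

```text
time: 14.07
position: [0.5101, -0.1983, 0.0928]
ee_rot: [-179.9, 10.0, 174.7]
force: [0.6, -1.2, -2.6]
now [ 0.5101 -0.1983  0.0928] [-179.88   10.04  174.67] t 14.07 F [ 0.6 -1.2 -2.6] w 0.161
[-0.2  8.  -0.3] [ 2.5   2.33 -0.16]
```

```bash
python3 -m jog '[0,3,0,0.7,0.7,0,1.2, 0,6,0,1.4,1.4,0,1.2, 0,8,-0.3,2,2,0,1.2, 0,8,-0.3,2.5,2.3,-0.1,1.2, 0,8,-0.3,2.5,2.3,-0.1,1.2]'|head -4; python3 sp.py 14;python3 pan.py 14;python3 -c "
from h import *
way([[.4875,-.1728,.056,180,2,175]])"
```

```text
time: 14.48
position: [0.4859, -0.1715, 0.0867]
ee_rot: [180.0, 2.0, 175.0]
force: [-0.7, 0.4, -2.5]
[287. 231.  60.] world [ 0.65  -0.169  0.009] scoop [ 0.085  0.018 -0.028]
[261. 233. 208.] world [ 0.661 -0.11   0.031] scoop [ 0.091  0.077 -0.006]
F [ 0.4  0.2 -1.4] tcp [ 0.486  -0.172   0.0868] [-180.    2.  175.] t 14.5333
n 806 x pct [0.03564646 0.03983996 0.09412813 0.09831679] y [-0.03612078 -0.03447813  0.03992024  0.04065939] z [-0.0499893  -0.0484148  -0.04534724 -0.03521709 -0.03085553]
floor slope x,y deg [-2.765783    0.20005877] z at pan x=.08 -0.04761523132989023
now [ 0.486  -0.172   0.0868] [-179.99    2.05  174.99] t 14.53 F [ 0.4  0.2 -1.4] w 0.16
[-0.  0. -0.] [-0.04 -0.07  3.08]
```

```bash
python3 -c "
from h import *
a=cv2.imread('pics/scene14.png')[170:270,260:410];cv2.imwrite('pics/c6.png',cv2.resize(a,None,fx=5,fy=5,interpolation=2))"
```

```text
(no output)
```

View pics/c6.png

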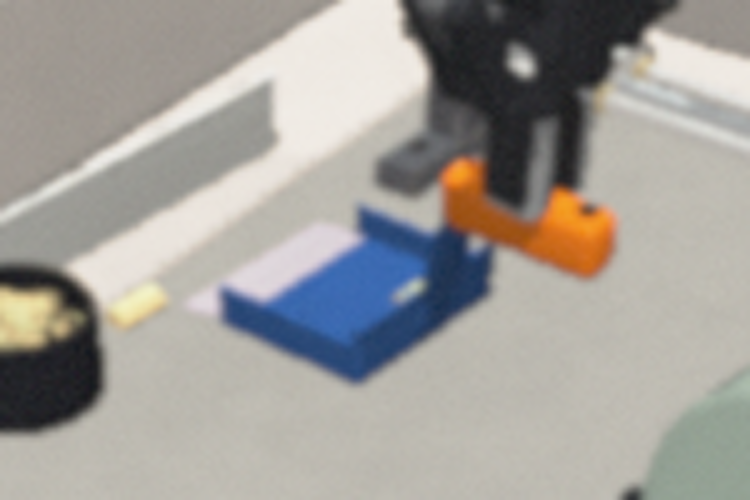

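The crop shows one spacer in the pan against the back wall near (408,290), and the next spacer ahead of the lip near (135,305). I'll go down for it.

```bash
python3 -m jog '[0,0,0,0,0,1,1.2, 0,0,0,0,0,2,1.2, 0,0,0,0,0,2.8,1.2, 0,0,0,0,0,3.2,1.2, 0,0,0,0,0,3.4,1.2]'|head -4
python3 -m jog '[0,0,0,0,0,0.1,1.2, 0,0,0,0,0,0.2,1.2, 0,0,0,0,0,0.3,1.2]' | head -4
python3 -m jog '[0,0,0,0,0,0.1,1.2, 0,0,0,0,0,0.1,1.2]' | head -4
```

```text
time: 14.95
position: [0.4863, -0.1721, 0.0515]
ee_rot: [180.0, 1.9, 174.9]
force: [-0.6, 0.3, -3.5]
time: 15.2
position: [0.4878, -0.1727, 0.0503]
ee_rot: [-180.0, 2.0, 175.0]
force: [-0.1, -0.5, -2.7]
time: 15.37
position: [0.4877, -0.1725, 0.0492]
ee_rot: [-180.0, 2.0, 175.0]
force: [-0.9, -0.0, -2.4]
```

```bash
python3 -m jog '[0,0,0,0,0,0.1,1.2, 0,0,0,0,0,0.15,1.2, 0,0,0,0,0,0.15,1.2]' | head -4
python3 -m jog '[0,0,0,-0.7,0,0.02,1.2, 0,0,0,-1.4,0,0.05,1.2, 0,0,0,-2.1,0,0.07,1.2, 0,0,0,-2.8,0,0.1,1.2, 0,0,0,-3.5,0,0.12,1.2]'|head -4
python3 -m jog '[0,0,0,-0.7,0,0.02,1.2, 0,0,0,-1.4,0,0.05,1.2, 0,0,0,-2.1,0,0.07,1.2, 0,0,0,-2.8,0,0.1,1.2, 0,0,0,-3.4,0,0.12,1.2]'|head -4
python3 sp.py 15
python3 -m jog '[0,0,0,-0.4,0,0.01,1.2, 0,0,0,-0.8,0,0.02,1.2, 0,0,0,-1.2,0,0.03,1.2, 0,0,0,-1.6,0,0.04,1.2]' |head -4; python3 sp.py 16
```

```text
time: 15.62
position: [0.4872, -0.1726, 0.0483]
ee_rot: [-179.9, 2.0, 175.0]
force: [-3.7, 1.4, 5.2]
time: 16.03
position: [0.5226, -0.1758, 0.0484]
ee_rot: [-179.9, 2.0, 175.0]
force: [-3.6, -1.1, 5.9]
time: 16.45
position: [0.5567, -0.1788, 0.0485]
ee_rot: [-179.9, 2.0, 175.0]
force: [-4.0, 0.2, 7.0]
[261. 233. 210.] world [ 0.661 -0.11   0.031] scoop [0.019 0.078 0.032]
[276. 223.  28.] world [ 0.682 -0.178  0.011] scoop [0.045 0.012 0.012]
F [-0.9  0.1  3. ] tcp [ 0.5581 -0.179   0.0485] [-179.9    2.1  175. ] t 16.5
time: 16.83
position: [0.5715, -0.18, 0.0487]
ee_rot: [-179.9, 1.9, 175.0]
force: [-4.1, 0.8, 5.6]
[261. 233. 210.] world [ 0.661 -0.11   0.031] scoop [0.004 0.077 0.033]
[273. 221.  37.] world [ 0.691 -0.178  0.013] scoop [0.039 0.013 0.014]
[467. 164. 120.] world [0.224 0.165 0.393] scoop [-0.456  0.313  0.395]
F [-2.   0.5  4.7] tcp [ 0.5728 -0.1802  0.0486] [-179.9    2.   175. ] t 16.8833
```

```bash
python3 -m jog '[0,0,0,-0.2,0,0.01,1.2, 0,0,0,-0.4,0,0.01,1.2, 0,0,0,-0.4,0,0.01,1.2]' |head -4; python3 sp.py 17;python3 -m jog '[0,0,0,-0.2,0,0.01,1.2, 0,0,0,-0.4,0,0.01,1.2, 0,0,0,-0.4,0,0.01,1.2]' |head -4; python3 sp.py 18
```

```text
time: 17.13
position: [0.5743, -0.1802, 0.0489]
ee_rot: [-179.9, 1.8, 174.9]
force: [-10.1, 1.6, 14.2]
[261. 233. 208.] world [ 0.661 -0.111  0.031] scoop [0.003 0.077 0.033]
[273. 221.  34.] world [ 0.69  -0.177  0.013] scoop [0.037 0.014 0.014]
[467. 166. 163.] world [0.224 0.166 0.393] scoop [-0.459  0.313  0.393]
F [-9.9  1.5 13.5] tcp [ 0.5743 -0.1802  0.0489] [-179.9    1.8  174.9] t 17.1833
time: 17.43
position: [0.5747, -0.1801, 0.0488]
ee_rot: [-179.9, 1.5, 174.9]
force: [-19.7, 0.5, 21.6]
[261. 234. 211.] world [ 0.661 -0.11   0.031] scoop [0.002 0.077 0.033]
[273. 221.  34.] world [ 0.69  -0.178  0.013] scoop [0.037 0.013 0.015]
[466. 168. 209.] world [0.224 0.166 0.391] scoop [-0.462  0.313  0.389]
F [-20.    1.   21.4] tcp [ 0.5747 -0.1801  0.0488] [-179.9    1.5  174.9] t 17.4833
```

```bash
python3 -m jog '[0,-3,0,0.5,0,0,1.2, 0,-6,0,0.7,0,0.2,1.2, 0,-9,0,0.9,0,0.4,1.2, 0,-12,0,1.05,0,0.6,1.2, 0,-15,0,1.15,0,0.8,1.2]'|head -4; python3 -m jog '[0,-3,0,0,0,0.15,1.2, 0,-6,0,0.1,0,0.3,1.2, 0,-9,0,0.1,0,0.4,1.2, 0,-9,0,0.1,0,0.4,1.2, 0,-9,0,0.1,0,0.4,1.2]' |head -4; python3 sp.py 19
python3 -m jog '[0,0,0,0.2,0,-0.6,1.2, 0,0,0,0.5,0,-1.3,1.2, 0,0,0,0.7,0,-2,1.2, 0,0,0,0.95,0,-2.65,1.2, 0,0,0,0.95,0,-2.65,1.2]'|head -4; python3 sp.py 20
```

```text
time: 17.9
position: [0.5703, -0.1808, 0.0419]
ee_rot: [-179.8, 17.4, 175.0]
force: [-2.0, -1.2, 0.5]
time: 18.32
position: [0.5673, -0.1789, 0.0341]
ee_rot: [180.0, 25.8, 174.9]
force: [-5.9, 0.6, 0.7]
[261. 234. 209.] world [ 0.661 -0.11   0.031] scoop [0.001 0.077 0.012]
[320. 215.  12.] world [ 0.58  -0.176  0.065] scoop [-0.054  0.004  0.073]
[271. 215.  52.] world [ 0.684 -0.165  0.033] scoop [0.027 0.024 0.003]
F [-7.2  2.   0.9] tcp [ 0.5674 -0.1789  0.0342] [179.9  25.8 174.9] t 18.3667
time: 18.78
position: [0.5493, -0.1782, 0.0565]
ee_rot: [-179.9, 26.1, 175.0]
force: [0.4, -0.3, -2.7]
[261. 233. 208.] world [ 0.661 -0.11   0.032] scoop [ 0.008  0.078 -0.016]
[329. 207.  12.] world [ 0.562 -0.175  0.087] scoop [-0.054  0.004  0.073]
[279. 208.  48.] world [ 0.664 -0.165  0.055] scoop [0.025 0.024 0.002]
F [ 0.4 -0.2 -2.4] tcp [ 0.5495 -0.1783  0.0562] [-179.9   26.1  175. ] t 18.8333
```

```bash
python3 -c "
from h import *
a=cv2.imread('pics/scene20.png')[165:265,240:390];cv2.imwrite('pics/c7.png',cv2.resize(a,None,fx=5,fy=5,interpolation=2))"
```

```text
(no output)
```

View pics/c7.png

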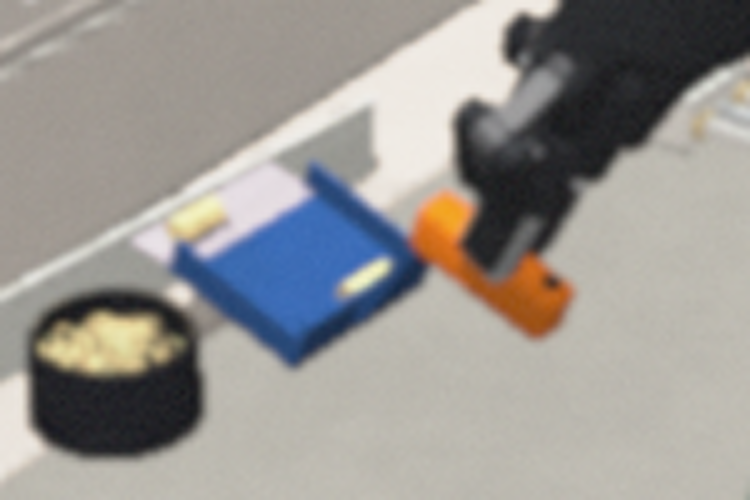

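The crop shows the second spacer hung up on the front end of the left wall, near (198,215), with the first one at the back near (365,278). I'll lift clear and roll the right side down to free it.

```bash
python3 -m jog '[0,0,0,-0.6,0,-1.2,1.2, 0,0,0,-1.1,0,-2.4,1.2, 0,3,0,-1.75,0,-3.6,1.2, 0,6,0,-1.75,-0.5,-3.6,1.2, 0,8,0,-1.75,-0.5,-3.6,1.2]'|head -4; python3 -m jog '[-4,0,0,0,0,0,1.2, -8,0,0,0,0,0,1.2, -12,0,0,0,0,0,1.2, -16,0,0,0,0,0,1.2, -16,0,0,0,0,0,1.2]'|head -4; python3 sp.py 21; python3 -m jog '[-3,0,0,0,0,0,1.2, -6,0,0,0,0,0,1.2, -6,0,0,0,0,0,1.2]'|head -4;python3 sp.py 22
```

```text
time: 19.25
position: [0.5506, -0.1844, 0.0973]
ee_rot: [-179.8, 18.1, 175.0]
force: [0.5, 0.2, -2.9]
time: 19.67
position: [0.5492, -0.1858, 0.0943]
ee_rot: [164.0, 18.0, 174.8]
force: [-0.3, -1.0, -2.4]
[261. 234. 211.] world [ 0.661 -0.11   0.031] scoop [ 0.006  0.056 -0.059]
[281. 195.  34.] world [ 0.657 -0.166  0.084] scoop [0.022 0.016 0.004]
F [-0.6 -0.2 -3.8] tcp [ 0.549  -0.1851  0.0943] [164.1  18.  174.8] t 19.7167
time: 19.97
position: [0.5488, -0.1838, 0.0942]
ee_rot: [158.1, 17.9, 174.9]
force: [0.8, 0.1, -1.8]
[261. 233. 212.] world [ 0.662 -0.11   0.031] scoop [ 0.007  0.042 -0.064]
[282. 195.  40.] world [ 0.656 -0.167  0.083] scoop [0.02  0.008 0.004]
F [-0.5 -0.3 -3.5] tcp [ 0.5487 -0.1835  0.0943] [158.2  17.9 174.9] t 20.0167
```

```bash
python3 -m jog '[-2,-2,0,0,0,0,1.2, -2,-4,0,0,0,0,1.2, -2,-6,0,0,0,0,1.2, -2,-6,0,0,0,0,1.2, -2,-6,0,0,0,0,1.2]'|head -4; python3 sp.py 23;python3 pan.py 23
```

```text
time: 20.43
position: [0.5481, -0.1819, 0.0951]
ee_rot: [155.2, 23.5, 172.5]
force: [0.3, -0.0, -2.8]
[261. 233. 212.] world [ 0.661 -0.11   0.031] scoop [-0.005  0.036 -0.074]
[293. 192.  39.] world [ 0.65  -0.188  0.082] scoop [ 0.011 -0.015  0.002]
F [ 1.3 -1.2 -3.7] tcp [ 0.5487 -0.1823  0.0954] [155.2  23.5 172.5] t 20.4833
n 687 x pct [0.0290418  0.03203676 0.08630934 0.09160257] y [-0.03483312 -0.03346771  0.04299872  0.04415426] z [-0.05891503 -0.05540214 -0.04799331 -0.03727769 -0.03124478]
floor slope x,y deg [-7.98487277 -0.02904389] z at pan x=.08 -0.05568968097854234
```

```bash
python3 -m jog '[0,-4,0,0,0,0,1.2, 3,-8,0,0,0,0,1.2, 6,-10,0,0,0,0,1.2, 6,-10,0,0,0,0,1.2, 6,-10,0,0,0,0,1.2]' 115|head -4; python3 sp.py 24;python3 pan.py 24
```

```text
time: 20.9
position: [0.5482, -0.1814, 0.0953]
ee_rot: [159.0, 32.7, 168.1]
force: [0.3, 0.2, -2.5]
[261. 233. 212.] world [ 0.661 -0.11   0.031] scoop [-0.029  0.05  -0.081]
[309. 193.  62.] world [ 0.621 -0.2    0.084] scoop [-0.02  -0.02   0.006]
F [ 0.6 -0.4 -1.6] tcp [ 0.5493 -0.1828  0.0959] [159.1  32.7 168.1] t 20.95
n 732 x pct [0.0281137  0.03152482 0.08755139 0.09111231] y [-0.03249149 -0.03108349  0.04360559  0.04463061] z [-0.05923102 -0.05712286 -0.05155222 -0.03944206 -0.03203096]
floor slope x,y deg [-7.02968718 -0.21677002] z at pan x=.08 -0.056577404585840554
```

```bash
python3 -c "
from h import *
way([[.53,-.16,.14,180,18,175],[.51,-.1,.14,180,8,175],[.51,-.013,.12,180,8,175]])"
```

```text
now [ 0.5493 -0.1828  0.0959] [159.09  32.73 168.15] t 20.95 F [ 0.6 -0.4 -1.6] w 0.161
[17.8 15.7 -3.5] [-0.4   3.49 -4.  ]
[18.2 25.6 -1.9] [ 2.28  9.21 -3.67]
[18.2 25.6 -1.9] [ 4.87 16.91  0.04]
```

```bash
python3 -m jog '[3,1,0,0,0.5,-1.5,1.2, 7,4,-1,-0.2,1.2,-2.8,1.2, 11,8,-2,-0.3,2.2,-3.8,1.2, 15,12,-3,-0.4,3,-4,1.2, 17.8,15.7,-3.5,-0.4,3.5,-4,1.2]'|head -4
python3 -c "
from h import *
way([[.52,-.13,.14,180,12,175],[.51,-.1,.14,180,8,175],[.51,-.013,.12,180,8,175]])"; python3 sp.py 25
```

```text
time: 21.37
position: [0.5318, -0.1606, 0.1431]
ee_rot: [-179.7, 18.1, 175.1]
force: [1.2, 0.3, -3.8]
now [ 0.5318 -0.1606  0.1431] [-179.75   18.06  175.11] t 21.37 F [ 1.2  0.3 -3.8] w 0.157
[-0.2  6.1  0.1] [ 1.46  2.94 -0.16]
[-0.2 10.1  0.1] [ 2.65  5.85 -0.56]
[-0.2 10.1  0.1] [ 3.98 14.52  1.07]
[261. 233. 208.] world [ 0.661 -0.11   0.032] scoop [ 0.009  0.06  -0.092]
[315. 180.  50.] world [ 0.601 -0.188  0.121] scoop [-0.018 -0.023  0.009]
F [ 2.8  0.9 -0.8] tcp [ 0.5339 -0.1591  0.1438] [-179.7   18.   175.3] t 21.4167
```

```bash
python3 -m jog '[0,2,0,0.8,1.2,0,1.2, 0,4,0,1.5,3,-0.2,1.2, 0,7,0,2.2,5.5,-0.3,1.2, 0,9,0,2.8,8,0,1.2, 0,10,0,3.3,10.5,0.3,1.2]'|head -4
python3 -m jog '[0,0,0,0.3,2,0.3,1.2, 0,0,0,0.6,3.2,0.7,1.2, 0,0,0,0.7,4,0.8,1.2, 0,0,0,0.7,4,0.8,1.2, 0,0,0,0.7,4,0.8,1.2]'|head -4
python3 sp.py 26; python3 pan.py 26;python3 -c "
from h import *
snap('top',26)
t=load('top',26)
for b in blobs(mask(t,(18,40,130),(35,255,255),(230,130,420,260)),10): print(np.round(b[:3],1),np.round(plane(t,b[:2],.009),4))
way([[.51,-.013,.06,180,8,175]])"
```

```text
time: 21.83
position: [0.5106, -0.0522, 0.127]
ee_rot: [179.9, 7.9, 175.0]
force: [0.2, -0.1, -2.7]
time: 22.25
position: [0.5069, -0.0125, 0.1175]
ee_rot: [179.9, 8.0, 175.0]
force: [0.0, 0.2, -3.3]
[272. 242.  30.] world [ 0.576 -0.04   0.084] scoop [-0.011 -0.021  0.009]
[259. 231.  90.] world [ 0.67  -0.113  0.031] scoop [ 0.083 -0.085 -0.055]
F [ 0.5 -0.2 -1.5] tcp [ 0.5069 -0.0129  0.1177] [180.    8.  174.9] t 22.3
n 1096 x pct [0.03027308 0.03341163 0.0881592  0.09142536] y [-0.03237702 -0.03061689  0.04238743  0.04333044] z [-0.05562002 -0.05380915 -0.0489496  -0.03618572 -0.03071562]
floor slope x,y deg [-6.75813754  1.03753558] z at pan x=.08 -0.05345808445339419
[265.4 217.3  76. ] [ 0.5822 -0.029   0.009 ]
[307.  179.2 181. ] [ 0.6677 -0.1072  0.009 ]
[267.1 175.4  41.5] [ 0.6708 -0.025   0.009 ]
now [ 0.5069 -0.0132  0.1177] [179.96   8.01 174.91] t 22.35 F [ 0.9 -0.2 -2.6] w 0.161
[ 0.   0.  -0.1] [0.5  0.04 5.76]
```

```bash
python3 -c "
from h import *
t=load('top',26);c=cloud(t)
m=mask(t,(95,60,30),(128,255,255),(220,180,330,280))&((c[...,2]>.05)*255).astype(np.uint8)
i=(m>0)&(t['d']>0);P=c[i];d=np.array([.996,-.087,0]);n=np.array([.087,.996,0]);o=np.array([.5069,-.013,.1177])
L=np.c_[(P-o)@d,(P-o)@n,P[:,2]-o[2]];L=L[L[:,2]<-.03]
print(len(L),np.percentile(L[:,0],[1,50,99]),np.percentile(L[:,1],[1,50,99]),np.percentile(L[:,2],[5,50,95]))
print('S1',(np.array([.6708,-.025,0])-o)@d,(np.array([.6708,-.025,0])-o)@n)
f=L[(L[:,2]<-.04)&(abs(L[:,1])<.03)];a=np.linalg.lstsq(np.c_[f[:,:2],np.ones(len(f))],f[:,2],rcond=None)[0];print('slope deg',np.degrees(a[:2]))
"
```

```text
713 [0.03850409 0.07535282 0.09550878] [-0.03344441  0.00092646  0.03485022] [-0.04600735 -0.04332123 -0.03357902]
S1 0.16428839999999992 0.0023072999999999913
slope deg [0.62577893 1.04571217]
```

```bash
python3 -m jog '[0,0,0,0.2,0.1,1.5,1.2, 0,0,0,0.4,0.1,3.2,1.2, 0,1,0,0.5,0.1,5,1.2, 0,1,0,0.5,0.1,5.8,1.2, 0,1,0,0.5,0.1,6.2,1.2]'|head -4
python3 -m jog '[0,0,0,0,0,0.1,1.2, 0,0,0,0,0,0.2,1.2, 0,0,0,0,0,0.2,1.2]' | head -4
python3 -m jog '[0,0,0,0,0,0.1,1.2, 0,0,0,0,0,0.2,1.2, 0,0,0,0,0,0.2,1.2]' | head -4
```

```text
time: 22.77
position: [0.5094, -0.0123, 0.0541]
ee_rot: [179.9, 6.9, 174.9]
force: [0.2, -0.8, -2.3]
time: 23.02
position: [0.5106, -0.0119, 0.054]
ee_rot: [180.0, 7.0, 174.9]
force: [0.6, -0.0, -2.9]
time: 23.27
position: [0.5104, -0.0116, 0.0515]
ee_rot: [180.0, 7.0, 175.0]
force: [-0.5, -0.4, -2.5]
```

```bash
python3 -m jog '[0,0,0,0,0,0.1,1.2, 0,0,0,0,0,0.1,1.2]' | head -4
python3 -m jog '[0,0,0,0,0,0.1,1.2, 0,0,0,0,0,0.1,1.2]' | head -4
python3 -m jog '[0,0,0,0,0,0.1,1.2, 0,0,0,0,0,0.1,1.2]' | head -4
```

```text
time: 23.43
position: [0.5103, -0.0116, 0.0502]
ee_rot: [180.0, 7.0, 175.0]
force: [0.4, -0.1, -3.2]
time: 23.6
position: [0.5104, -0.0116, 0.0491]
ee_rot: [180.0, 7.0, 175.0]
force: [0.2, -0.8, -3.1]
time: 23.77
position: [0.5107, -0.0116, 0.0483]
ee_rot: [180.0, 7.0, 175.0]
force: [-0.7, 0.1, -0.4]
```

```bash
python3 -m jog '[0,0,0,0,0,0.1,1.2, 0,0,0,0,0,0.1,1.2]' | head -4
python3 -m jog '[0,0,0,-0.7,0,0.08,1.2, 0,0,0,-1.4,0,0.17,1.2, 0,0,0,-2.1,0,0.26,1.2, 0,0,0,-2.8,0,0.34,1.2, 0,0,0,-3.5,0,0.43,1.2]'|head -4
python3 -m jog '[0,0,0,-0.6,0,0.07,1.2, 0,0,0,-1.2,0,0.15,1.2, 0,0,0,-1.8,0,0.22,1.2, 0,0,0,-2.4,0,0.29,1.2, 0,0,0,-3,0,0.37,1.2]'|head -4
python3 -m jog '[0,0,0,-0.4,0,0.05,1.2, 0,0,0,-0.8,0,0.1,1.2, 0,0,0,-0.8,0,0.1,1.2]' |head -4; python3 -c "
from h import *
snap('top',27)
t=load('top',27)
for b in blobs(mask(t,(18,40,130),(35,255,255),(230,130,420,260)),10): print(np.round(b[:3],1),np.round(plane(t,b[:2],.009),4))"
```

```text
time: 23.93
position: [0.5108, -0.0117, 0.0475]
ee_rot: [180.0, 7.0, 175.0]
force: [-2.1, 1.2, 2.4]
time: 24.35
position: [0.5462, -0.015, 0.0477]
ee_rot: [180.0, 7.0, 174.9]
force: [-4.3, 0.4, 6.8]
time: 24.77
position: [0.5763, -0.0176, 0.0476]
ee_rot: [180.0, 7.0, 174.9]
force: [-4.4, 1.1, 6.6]
time: 25.02
position: [0.5847, -0.0184, 0.0479]
ee_rot: [180.0, 7.0, 174.9]
force: [-5.0, 0.4, 5.9]
[276.1 188.9  48.5] [ 0.6432 -0.0458  0.009 ]
[307.2 178.9 144.5] [ 0.6683 -0.1075  0.009 ]
[269.6 159.7  35. ] [ 0.7054 -0.0274  0.009 ]
```

```bash
python3 -m jog '[0,0,0,-0.2,0,0.02,1.2, 0,0,0,-0.4,0,0.05,1.2, 0,0,0,-0.4,0,0.05,1.2]' |head -4; python3 -m jog '[0,0,0,-0.15,0,0.01,1.2, 0,0,0,-0.3,0,0.03,1.2, 0,0,0,-0.3,0,0.03,1.2]' |head -4; python3 -c "
from h import *
snap('top',28)
t=load('top',28)
for b in blobs(mask(t,(18,40,130),(35,255,255),(230,130,420,260)),10): print(np.round(b[:3],1),np.round(plane(t,b[:2],.009),4))"
```

```text
time: 25.32
position: [0.5885, -0.0187, 0.0478]
ee_rot: [180.0, 7.0, 174.9]
force: [-3.8, -0.4, 6.3]
time: 25.57
position: [0.5905, -0.0188, 0.0479]
ee_rot: [180.0, 6.9, 174.9]
force: [-6.9, 1.1, 9.9]
[277.1 185.9  45. ] [ 0.6497 -0.0473  0.009 ]
[306.6 177.8 110.5] [ 0.6705 -0.1061  0.009 ]
[269.6 160.2  36.5] [ 0.7042 -0.0276  0.009 ]
```

```bash
python3 -m jog '[0,0,0,-0.15,0,0.01,1.2, 0,0,0,-0.3,0,0.03,1.2, 0,0,0,-0.3,0,0.03,1.2]' |head -4;python3 -m jog '[0,0,0,-0.1,0,0,1.2, 0,0,0,-0.2,0,0,1.2, 0,0,0,-0.2,0,0,1.2]' |head -4; python3 -c "
from h import *
snap('top',29)
t=load('top',29)
for b in blobs(mask(t,(18,40,130),(35,255,255),(230,130,420,260)),10): print(np.round(b[:3],1),np.round(plane(t,b[:2],.009),4))"
```

```text
time: 25.87
position: [0.5917, -0.0188, 0.0483]
ee_rot: [180.0, 6.8, 174.9]
force: [-13.3, 1.3, 18.4]
time: 26.12
position: [0.5933, -0.0189, 0.0487]
ee_rot: [180.0, 6.7, 174.9]
force: [-13.8, 1.4, 20.5]
[277.7 184.6  42. ] [ 0.6524 -0.0483  0.009 ]
[305.1 177.7  86. ] [ 0.6705 -0.1031  0.009 ]
[269.5 160.4  37. ] [ 0.7037 -0.0274  0.009 ]
```

```bash
python3 -m jog '[0,0,0,-0.1,0,0,1.2, 0,0,0,-0.2,0,0,1.2, 0,0,0,-0.2,0,0,1.2]' |head -4;python3 -m jog '[0,0,0,-0.1,0,0,1.2, 0,0,0,-0.2,0,0,1.2, 0,0,0,-0.2,0,0,1.2]' |head -4
```

```text
time: 26.42
position: [0.5933, -0.0189, 0.0487]
ee_rot: [-180.0, 6.5, 174.9]
force: [-19.5, 1.6, 25.4]
time: 26.67
position: [0.5934, -0.0189, 0.0486]
ee_rot: [-180.0, 6.4, 174.9]
force: [-25.4, 1.2, 28.9]
```

```bash
python3 -m jog '[0,-3,0,0.5,0,0,1.2, 0,-6,0,0.7,0,0.15,1.2, 0,-9,0,0.9,0,0.25,1.2, 0,-12,0,1.05,0,0.4,1.2, 0,-15,0,1.15,0,0.5,1.2]'|head -4; python3 -m jog '[0,-3,0,0,0,0.15,1.2, 0,-6,0,0.1,0,0.25,1.2, 0,-9,0,0.1,0,0.3,1.2, 0,-11,0,0.1,0,0.3,1.2, 0,-11,0,0.1,0,0.3,1.2]' |head -4
cat > tb.py <<'E'
from h import *
import sys
k=sys.argv[1];snap('top',k);t=load('top',k);c=cloud(t)
for b in blobs(mask(t,(18,40,120),(35,255,255),(200,130,420,330)),8):
    m=np.zeros((480,640),np.uint8);cv2.drawContours(m,[b[4]],-1,255,-1);print(np.round(b[:3],1),np.round(np.median(c[(m>0)&(t['d']>0)],0),4))
m=mask(t,(95,60,30),(128,255,255),(200,130,350,330))
if m.any(): P=c[(m>0)&(t['d']>0)];print("blue",len(P),np.percentile(P,[1,50,99],axis=0).round(3).tolist())
way([])
E
python3 tb.py 30
```

```text
time: 27.08
position: [0.5919, -0.0182, 0.0444]
ee_rot: [179.9, 22.5, 175.0]
force: [-2.4, 1.8, 6.8]
time: 27.5
position: [0.5877, -0.0182, 0.0378]
ee_rot: [180.0, 33.0, 174.9]
force: [-4.1, 1.9, 5.9]
[209.  280.5 136.5] [ 0.4007 -0.0236  0.3896]
[213.5 260.3  72.5] [ 0.429  -0.0184  0.3611]
[225.7 233.9  51.5] [ 0.4858 -0.0068  0.2602]
[277.6 189.1  70. ] [ 0.6377 -0.0516  0.0177]
[306.9 179.6 232.5] [ 0.6612 -0.1071  0.0286]
[271.8 155.7  10. ] [ 0.7033 -0.0353  0.0343]
blue 991 [[0.587, -0.067, 0.004], [0.658, -0.022, 0.017], [0.686, 0.012, 0.036]]
now [ 0.5887 -0.0183  0.0384] [179.95  32.95 174.94] t 27.55 F [-3.8  1.9  4.6] w 0.158
```

```bash
python3 -m jog '[0,-3,0,0,0,-0.1,1.2, 0,-5,0,0.1,0,-0.2,1.2, 0,-5,0,0.1,0,-0.2,1.2, 0,-5,0,0.1,0,-0.2,1.2]' |head -4
python3 tb.py 31; python3 -c "
import cv2
a=cv2.imread('pics/top31.png')[135:255,220:340];cv2.imwrite('pics/c8.png',cv2.resize(a,None,fx=5,fy=5,interpolation=2))"
```

```text
time: 27.88
position: [0.5873, -0.0185, 0.0391]
ee_rot: [179.9, 37.8, 174.9]
force: [-1.5, 0.9, 1.4]
[207.6 306.9 117. ] [ 0.3718 -0.021   0.3737]
[214.8 283.6 102. ] [ 0.4026 -0.0199  0.3463]
[224.3 248.4  73. ] [ 0.4665 -0.0066  0.2515]
[278. 188.  52.] [ 0.6391 -0.051   0.0187]
[307.  179.6 237. ] [ 0.661  -0.1072  0.0283]
[271.3 159.4  20. ] [ 0.6943 -0.0354  0.036 ]
blue 1000 [[0.604, -0.066, 0.006], [0.657, -0.021, 0.018], [0.684, 0.012, 0.039]]
now [ 0.5881 -0.0186  0.0397] [179.94  37.89 174.92] t 27.93 F [-0.4  0.3  1.1] w 0.158
```

View pics/c8.png

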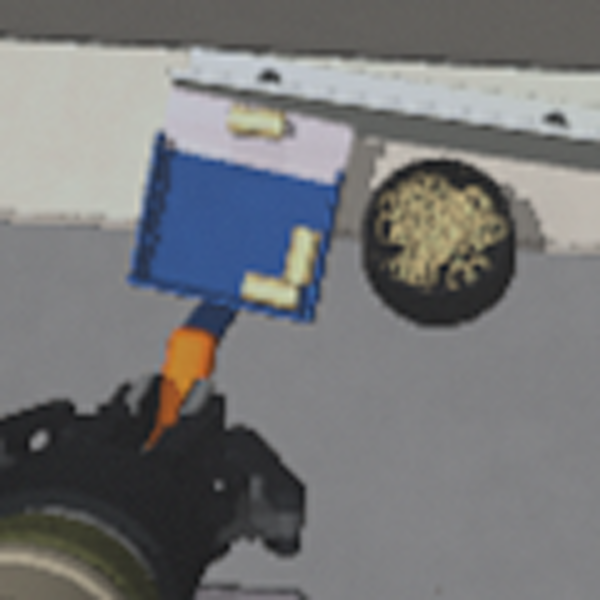

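The crop shows the last spacer on the lip near (257,122), clear of the rail and sliding in. The other two lie in the back right corner near (300,255) and (270,290). I'll hold with a little more tilt.

```bash
python3 -m jog '[0,-2,0,0.1,0,-0.2,1.2, 0,-4,0,0.2,0,-0.4,1.2, 0,-5,0,0.25,0,-0.6,1.2, 0,-5,0,0.25,0,-0.7,1.2, 0,-5,0,0.25,0,-0.7,1.2]' |head -4
python3 tb.py 32 | grep -v 'z.*0\.[23]'
```

```text
time: 28.35
position: [0.5954, -0.0181, 0.0509]
ee_rot: [179.9, 41.5, 174.9]
force: [-4.9, -0.5, -1.4]
[206.5 317.   96. ] [ 0.3601 -0.0194  0.3699]
[214.5 292.  123. ] [ 0.3922 -0.0206  0.3443]
[214.3 256.3   8. ] [0.4505 0.0008 0.2697]
[222.3 251.3  95.5] [ 0.4615 -0.0042  0.2546]
[255.1 202.3  10.5] [ 0.5934 -0.0157  0.0722]
[278.6 185.5  34. ] [ 0.6442 -0.0523  0.0216]
[306.9 179.6 235. ] [ 0.6615 -0.1071  0.0278]
[272.4 160.5  29.5] [ 0.6944 -0.0358  0.0331]
blue 953 [[0.515, -0.066, 0.009], [0.66, -0.021, 0.018], [0.687, 0.013, 0.037]]
now [ 0.5954 -0.0181  0.0509] [179.95  41.51 174.89] t 28.4 F [-5.6 -1.2 -2. ] w 0.156
```

```bash
python3 -c "
from h import *
from station import bot
print(bot.observe()['q'].round(1))
t=load('top',32);c=cloud(t)
m=mask(t,(95,60,30),(128,255,255),(200,130,350,330))
P=c[(m>0)&(t['d']>0)];P=P[(P[:,2]<.06)&(P[:,1]>-.05)&(P[:,1]<0)&(P[:,0]>.62)]
a=np.linalg.lstsq(np.c_[P[:,:2],np.ones(len(P))],P[:,2],rcond=None)[0];print(np.degrees(np.arctan(a[:2])),'z at .65',a@[.65,-.02,1])
way([[.575,-.017,.055,180,38,175]])"
```

```text
[-12.    6.8 -58.8 -16.9   4.6  -5.2]
[ 4.87378578 -0.35114186] z at .65 0.016549901467109357
now [ 0.5954 -0.0181  0.0509] [179.95  41.51 174.89] t 28.4 F [-5.6 -1.2 -2. ] w 0.156
[-0.   3.5 -0.1] [ 1.25 -0.07 -1.66]
```

```bash
python3 -m jog '[0,0.5,0,0.15,0,-0.2,1.2, 0,1,0,0.35,0,-0.5,1.2, 0,2,0,0.6,0,-0.9,1.2, 0,3,0,0.95,0,-1.3,1.2, 0,3.5,0,1.25,0,-1.6,1.2]' 120 |head -4
cat > sl.py <<'E'
from h import *
import sys
for k in sys.argv[1:]:
    t=load('top',k);c=cloud(t)
    m=mask(t,(95,60,30),(128,255,255),(200,130,350,330))
    P=c[(m>0)&(t['d']>0)];P=P[(P[:,2]<.09)]
    y0=np.median(P[:,1]);P=P[abs(P[:,1]-y0)<.025];x0=np.median(P[:,0]);P=P[abs(P[:,0]-x0)<.025]
    for _ in range(3):
        a=np.linalg.lstsq(np.c_[P[:,:2],np.ones(len(P))],P[:,2],rcond=None)[0];r=P[:,2]-np.c_[P[:,:2],np.ones(len(P))]@a;P=P[abs(r)<max(.003,1.5*r.std())]
    print(k,'slope',np.degrees(np.arctan(a[:2])).round(1),'mid',x0.round(3),y0.round(3),'z',(a@[x0,y0,1]).round(4),len(P))
E
python3 tb.py 33; python3 sl.py 29 30 31 32 33; python3 -c "
from station import bot
print(bot.observe()['q'].round(1))"
```

```text
time: 28.82
position: [0.5777, -0.0166, 0.0573]
ee_rot: [180.0, 38.3, 174.9]
force: [-0.3, -0.4, -2.7]
[204.1 316.3  73. ] [ 0.3602 -0.0213  0.3881]
[211.7 291.6  91.5] [ 0.3908 -0.0207  0.3614]
[220.1 253.9  81. ] [ 0.4549 -0.0047  0.2688]
[277.1 193.4  44. ] [ 0.6262 -0.0507  0.0279]
[306.9 179.6 236. ] [ 0.661  -0.1071  0.0283]
[269.7 167.6  35. ] [ 0.6772 -0.0333  0.0369]
blue 970 [[0.515, -0.065, 0.015], [0.642, -0.019, 0.024], [0.67, 0.015, 0.042]]
now [ 0.5771 -0.0165  0.057 ] [179.97  38.27 174.94] t 28.87 F [-0.6  0.2 -2.8] w 0.161
29 slope [ 0.1 -1.4] mid 0.671 -0.036 z 0.0043 247
30 slope [18.4 -2.2] mid 0.657 -0.022 z 0.0139 509
31 slope [20.4 -0.2] mid 0.656 -0.021 z 0.0152 509
32 slope [13.7  0.2] mid 0.659 -0.021 z 0.0161 521
33 slope [13.4  0.1] mid 0.641 -0.019 z 0.0218 535
[-12.1   3.7 -56.9  -8.7   4.4  -5.5]
```

```bash
python3 -m jog '[0,0,0,-0.5,0,-0.6,1.2, 0,0,0,-1.4,0,-1.7,1.2, 0,0,0,-2.6,0,-3.3,1.2, 0,0,0,-3.6,0,-4.6,1.2, 0,0,0,-4.3,0,-5.4,1.2]' |head -4
python3 -m jog '[0,-3,0,0,0,0,1.2, 0,-6,0,0,0,0,1.2, 0,-9,0,0,0,0,1.2, 0,-11,0,0,0,0,1.2, 0,-11,0,0,0,0,1.2]' |head -4
python3 tb.py 34;  python3 -c "
from station import bot
print(bot.observe()['q'].round(1))"
```

```text
time: 29.28
position: [0.5781, -0.0167, 0.1275]
ee_rot: [180.0, 38.4, 174.9]
force: [0.1, 0.4, -2.2]
time: 29.7
position: [0.5948, -0.0171, 0.1408]
ee_rot: [180.0, 48.0, 174.9]
force: [0.0, -0.7, -2.3]
[210.8 312.8 361.5] [ 0.3633 -0.0318  0.402 ]
[210.2 260.7 309.5] [ 0.4331 -0.0073  0.3323]
[307.6 179.8 217. ] [ 0.6598 -0.1082  0.0283]
[276.  169.5  10. ] [ 0.6459 -0.0544  0.1104]
[270.5 174.   22.5] [ 0.6349 -0.0472  0.1075]
[263.8 154.   41.5] [ 0.6718 -0.0308  0.1157]
blue 1071 [[0.608, -0.062, 0.092], [0.654, -0.016, 0.103], [0.683, 0.015, 0.122]]
now [ 0.5935 -0.0169  0.1394] [179.97  47.8  174.93] t 29.75 F [-0.5  0.1 -3.8] w 0.158
[-12.3  -4.7 -58.8 -11.6   5.4  -4.9]
```

```bash
sed -i 's/<.09)/<.15)/' sl.py; python3 -m jog '[0,0,0,0,0,0,1.2, 0,0,0,0,0,0,1.2, 0,0,0,0,0,0,1.2]' |head -4;python3 tb.py 35;python3 sl.py 34 35
```

```text
time: 30.0
position: [0.5925, -0.0167, 0.1382]
ee_rot: [179.9, 47.7, 174.9]
force: [0.0, -0.2, -3.2]
[210.7 314.  346. ] [ 0.3623 -0.0316  0.4013]
[210.2 261.5 298.5] [ 0.4321 -0.0071  0.3304]
[263.4 175.2  48.5] [ 0.6361 -0.0323  0.1027]
[307.1 179.7 231.5] [ 0.6603 -0.1074  0.0284]
[274.7 171.8  30.5] [ 0.6437 -0.0526  0.1046]
blue 1030 [[0.575, -0.061, 0.086], [0.653, -0.015, 0.097], [0.678, 0.015, 0.114]]
now [ 0.5926 -0.0167  0.1383] [179.95  47.68 174.91] t 30.05 F [ 0.6 -0.3 -3. ] w 0.153
34 slope [12.3 -3.7] mid 0.653 -0.016 z 0.1003 570
35 slope [ 9.7 -3.3] mid 0.653 -0.015 z 0.095 558
```

```bash
python3 -c "
from h import *
way([[.572,-.016,.066,180,46,175]])"
```

```text
now [ 0.5926 -0.0167  0.1383] [179.95  47.68 174.91] t 30.05 F [ 0.6 -0.3 -3. ] w 0.153
[-0.   1.7 -0.1] [ 6.73 -0.11  3.35]
```

```bash
python3 -m jog '[0,1,0,0.7,0,0.5,1.2, 0,2.5,0,2.2,0,1.5,1.2, 0,4,0,3.8,0,2.5,1.2, 0,5.5,0,5.2,0,3.5,1.2, 0,6.5,0,6,0,4,1.2]' |head -4
python3 tb.py 36;python3 sl.py 36
```

```text
time: 30.47
position: [0.5815, -0.0157, 0.0653]
ee_rot: [179.9, 41.0, 174.9]
force: [-0.2, -0.3, -2.9]
[204.7 323.3  36. ] [ 0.353  -0.0215  0.3848]
[211.8 299.8  96.5] [ 0.3811 -0.0213  0.3594]
[219.7 257.7  97.5] [ 0.4492 -0.0047  0.2706]
[271.  197.6 100. ] [ 0.6193 -0.0389  0.0238]
[306.9 179.6 236. ] [ 0.6603 -0.107   0.0283]
blue 818 [[0.41, -0.059, 0.01], [0.637, -0.014, 0.015], [0.66, 0.018, 0.033]]
now [ 0.5806 -0.0156  0.064 ] [179.93  40.86 174.88] t 30.52 F [-0.7 -1.6 -4.2] w 0.157
36 slope [ 1.5 -2.8] mid 0.637 -0.014 z 0.0139 429
```

```bash
python3 -m jog '[0,0,0,0.15,0,0.15,1.2, 0,0,0,0.3,0,0.34,1.2, 0,0,0,0.45,0,0.5,1.2, 0,0,0,0.55,0,0.6,1.2, 0,0,0,0.55,0,0.6,1.2]' |head -4
python3 -m jog '[0,0,0,0.07,0,0.08,1.2, 0,0,0,0.13,0,0.15,1.2, 0,0,0,0.13,0,0.15,1.2]' |head -4; python3 tb.py 37|tail -4; python3 sl.py 37
```

```text
time: 30.93
position: [0.5851, -0.0159, 0.0615]
ee_rot: [180.0, 41.1, 174.9]
force: [-0.8, 0.5, -2.6]
time: 31.18
position: [0.5855, -0.0159, 0.0596]
ee_rot: [180.0, 41.0, 174.9]
force: [0.7, -0.9, -3.0]
[271.7 194.2 104.5] [ 0.6267 -0.0391  0.0226]
[306.9 179.6 236. ] [ 0.661  -0.107   0.0282]
blue 852 [[0.476, -0.06, 0.008], [0.644, -0.014, 0.015], [0.669, 0.017, 0.032]]
now [ 0.5854 -0.0159  0.0596] [179.97  41.02 174.92] t 31.23 F [-0.1  0.4 -2.3] w 0.157
37 slope [ 5.8 -2.6] mid 0.644 -0.014 z 0.0136 472
```

```bash
python3 -m jog '[0,1.5,0,0.3,0,0.1,1.2, 0,3,0,0.6,0,0.15,1.2, 0,4,0,0.8,0,0.2,1.2, 0,5,0,0.9,0,0.25,1.2, 0,5,0,0.9,0,0.25,1.2]' |head -4
python3 tb.py 38|tail -4; python3 sl.py 38;  python3 -c "
from station import bot
print(bot.observe()['q'].round(1))"
```

```text
time: 31.65
position: [0.5816, -0.0157, 0.0528]
ee_rot: [180.0, 36.1, 174.9]
force: [0.2, -0.0, -1.3]
[271.3 196.1  92. ] [ 0.6242 -0.0378  0.0164]
[306.9 179.6 234.5] [ 0.6608 -0.107   0.0278]
blue 839 [[0.409, -0.058, 0.003], [0.642, -0.013, 0.009], [0.666, 0.018, 0.026]]
now [ 0.5814 -0.0156  0.0526] [179.98  36.12 174.93] t 31.7 F [ 0.8  0.9 -1.1] w 0.157
38 slope [ 5.7 -2. ] mid 0.642 -0.013 z 0.0082 441
[-11.6   4.8 -54.3  -5.1   3.9  -5.3]
```

```bash
python3 -m jog '[0,2,0,0.05,0,0.05,1.2, 0,4,0,0.1,0,0.1,1.2, 0,6,0,0.1,0,0.15,1.2, 0,6,0,0.15,0,0.2,1.2, 0,6,0,0.15,0,0.2,1.2]' |head -4
python3 tb.py 39|tail -4; python3 sl.py 39
```

```text
time: 32.12
position: [0.5815, -0.0158, 0.0501]
ee_rot: [-180.0, 30.2, 174.9]
force: [-1.1, -0.4, 2.9]
[271.1 195.8 102. ] [ 0.6256 -0.0379  0.0162]
[306.9 179.5 230.5] [ 0.6614 -0.107   0.0281]
blue 833 [[0.409, -0.058, 0.003], [0.643, -0.012, 0.009], [0.668, 0.019, 0.026]]
now [ 0.5805 -0.0157  0.0495] [-179.99   30.12  174.92] t 32.17 F [-2.1 -1.2  3. ] w 0.162
39 slope [ 5.8 -1.3] mid 0.644 -0.012 z 0.0077 443
```

```bash
python3 -m jog '[0,0,0,0,0,0,2, 0,0,0,0,0,0,3, 0,0,0,0,0,0,4, 0,0,0,0,0,0,4, 0,0,0,0,0,0,4]' |head -5
python3 tb.py 40|tail -4; python3 sl.py 40
```

```text
time: 32.58
position: [0.5801, -0.0154, 0.049]
ee_rot: [180.0, 30.0, 174.9]
force: [0.1, -0.4, 0.7]
gripper_width: 0.467
[271.6 195.6  96.5] [ 0.6265 -0.0379  0.0132]
[306.9 179.5 230.5] [ 0.6612 -0.107   0.0283]
blue 761 [[0.409, -0.059, 0.001], [0.645, -0.013, 0.005], [0.668, 0.019, 0.026]]
now [ 0.5802 -0.0154  0.0491] [179.97  30.01 174.93] t 32.63 F [ 0.2 -0.4  0. ] w 0.467
40 slope [-0.1  0.3] mid 0.646 -0.013 z 0.0041 400
```

```bash
python3 -m jog '[0,0,0,0,0,-1.5,4, 0,0,0,0,0,-3.5,4, 0,0,0,0,0,-6,4, 0,0,0,0,0,-8.5,4, 0,0,0,0,0,-10,6]' |head -4
python3 -c "
from h import *
snap('top',41);snap('scene',41)
t=load('top',41)
for b in blobs(mask(t,(5,150,120),(17,255,255),(200,180,330,290)),20):
  P=np.array([plane(t,p,.074)[:2] for p in b[4][:,0]],np.float32);print('handle',b[:3],cv2.minAreaRect(P),cv2.boxPoints(cv2.minAreaRect(P)).round(4).tolist())
for b in blobs(mask(t,(95,60,30),(128,255,255),(200,130,330,290)),300):
  P=np.array([plane(t,p,.01)[:2] for p in b[4][:,0]],np.float32);print('pan',b[2],cv2.minAreaRect(P),cv2.boxPoints(cv2.minAreaRect(P)).round(4).tolist())
way([])"
```

```text
time: 33.05
position: [0.5301, -0.0109, 0.1377]
ee_rot: [180.0, 30.1, 174.9]
force: [0.3, -0.1, 0.5]
handle (252.98692810457516, 213.6165577342048, 229.5) ((0.5696759223937988, -0.014253804460167885), (0.016608359292149544, 0.060074929147958755), 84.7474136352539) [[0.5389999747276306, -0.01979999989271164], [0.598800003528595, -0.025299999862909317], [0.6003000140190125, -0.008700000122189522], [0.5404999852180481, -0.0031999999191612005]]
pan 868.5 ((0.640478253364563, -0.01937260851264), (0.07753020524978638, 0.06211318448185921), 83.54761505126953) [[0.6053000092506409, -0.0544000007212162], [0.6669999957084656, -0.061400000005960464], [0.6757000088691711, 0.015699999406933784], [0.6140000224113464, 0.022600000724196434]]
now [ 0.5314 -0.0112  0.1388] [-179.99   30.29  174.95] t 33.15 F [ 0.6 -0.2  1. ] w 0.701
```

```bash
python3 -c "
from h import *
way([[.5777,-.015,.14,180,0,174.5]])"
python3 -m jog '[0,7,0,0,0,0,6, 0,14,0,0,0,0,6, 0,21,0,0,0,0,6, 0,28,0,0,0,0,6, 0,30,0,0,0,0,6]'|head -4;  python3 -c "
from h import *
way([[.5777,-.015,.11,180,0,174.5],[.5777,-.015,.045,180,0,174.5]])"
```

```text
now [ 0.5314 -0.0112  0.1388] [-179.99   30.29  174.95] t 33.15 F [ 0.6 -0.2  1. ] w 0.701
[ 0.1 30.3  0.4] [-4.07  0.03  2.24]
time: 33.57
position: [0.5335, -0.0117, 0.134]
ee_rot: [180.0, -0.3, 174.9]
force: [1.4, 0.5, -1.0]
now [ 0.5335 -0.0117  0.134 ] [179.98  -0.33 174.92] t 33.57 F [ 1.4  0.5 -1. ] w 0.702
[ 0.  -0.3  0.4] [-4.44  0.07  2.38]
[ 0.  -0.3  0.4] [-4.48  0.06  8.88]
```

```bash
python3 -m jog '[0,0,0.4,-1.5,0,0.5,6, 0,0,0.4,-3,0,1.2,6, 0,0,0.4,-4.4,0,2,6, 0,0,0.4,-4.4,0,2,6, 0,0,0.4,-4.4,0,2,6]'|head -4;  python3 -c "
from h import *
way([[.5777,-.015,.045,180,0,174.5]])"
```

```text
time: 33.98
position: [0.5739, -0.0149, 0.1136]
ee_rot: [180.0, -0.2, 174.5]
force: [-0.6, 0.1, 0.6]
now [ 0.5739 -0.0149  0.1136] [ 1.7997e+02 -1.7000e-01  1.7454e+02] t 33.98 F [-0.6  0.1  0.6] w 0.701
[ 0.  -0.2  0. ] [-0.41  0.02  6.86]
```

```bash
python3 -m jog '[0,0,0,-0.4,0,2,6, 0,0,0,-0.4,0,4,6, 0,0,0,-0.4,0,6,6, 0,0,0,-0.4,0,6.8,6, 0,0,0,-0.4,0,6.8,6]'|head -4
python3 -m jog '[0,0,0,0,0,0,4, 0,0,0,0,0,0,3, 0,0,0,0,0,0,2.4, 0,0,0,0,0,0,2, 0,0,0,0,0,0,1.2]' 60
python3 -m jog '[0,0,0,0,0,0,1.2, 0,0,0,0,0,0,1.2, 0,0,0,0,0,0,1.2, 0,0,0,0,0,0,1.2, 0,0,0,0,0,0,1.2]' 120
python3 tb.py 42|tail -4; python3 sl.py 42
```

```text
time: 34.4
position: [0.5757, -0.0149, 0.0457]
ee_rot: [180.0, -0.3, 174.5]
force: [0.4, 0.8, -0.4]
time: 34.82
position: [0.5788, -0.0154, 0.0491]
ee_rot: [180.0, 0.1, 174.5]
force: [-1.6, 0.2, 4.0]
gripper_width: 0.168
gripper_force: 58.6
time: 35.23
position: [0.5789, -0.0154, 0.0492]
ee_rot: [180.0, 0.1, 174.5]
force: [-2.1, 0.8, 6.4]
gripper_width: 0.156
gripper_force: 77.0
[223.  187.9  11.5] [ 0.5433 -0.006   0.293 ]
[304.6 177.2  76.5] [ 0.6648 -0.1038  0.0291]
blue 201 [[0.408, -0.06, 0.0], [0.653, -0.04, 0.005], [0.666, -0.011, 0.182]]
now [ 0.5788 -0.0154  0.0492] [1.7999e+02 1.1000e-01 1.7454e+02] t 35.28 F [-1.9  0.2  5.9] w 0.16
42 slope [-0.2 -5.3] mid 0.654 -0.04 z 0.0045 135
```

```bash
python3 -m jog '[0,-1,0,0,0,-0.8,1.2, 0,-2.5,0,0,0,-2,1.2, 0,-4,0,0,0,-4,1.2, 0,-6,0,0.5,0,-6.5,1.2, 0,-8,0,1,0,-9,1.2]' 120|head -6
python3 tb.py 43; python3 sl.py 43
```

```text
time: 35.7
position: [0.5672, -0.0142, 0.1378]
ee_rot: [180.0, 8.0, 174.5]
force: [0.7, -0.4, -2.9]
gripper_width: 0.161
gripper_force: 75.3
[266.8 183.6  80.5] [ 0.6178 -0.0406  0.1059]
[307.  179.5 227.5] [ 0.661  -0.1071  0.0282]
blue 447 [[0.409, -0.059, 0.023], [0.643, -0.03, 0.099], [0.657, 0.003, 0.294]]
now [ 0.568  -0.0141  0.1436] [180.     8.44 174.57] t 35.75 F [-2.8  0.1  1.1] w 0.161
43 slope [ 3.8 -0.7] mid 0.642 -0.03 z 0.0985 327
```

```bash
python3 -m jog '[0,0,0,0.5,-0.5,-0.2,1.2, 0,0,0,1.7,-1.8,-0.7,1.2, 0,0,0,3.2,-3.5,-1.2,1.2, 0,0,0,4.6,-5,-1.7,1.2, 0,0,0,5.4,-5.9,-1.9,1.2]'|head -4
python3 -m jog '[-0.5,0,-3.5,0,0,0,1.2, -1.3,0,-9.5,0,0,0,1.2, -2.2,0,-16,0,0,0,1.2, -3.2,0,-23,0,0,0,1.2, -4.1,0,-29.5,0,0,0,1.2]'|head -4
python3 sp.py 44|head -3
```

```text
time: 36.17
position: [0.504, -0.0685, 0.1476]
ee_rot: [180.0, 7.8, 174.5]
force: [-0.8, 0.2, -2.9]
time: 36.58
position: [0.506, -0.0679, 0.1479]
ee_rot: [180.0, 7.9, -155.4]
force: [-0.7, -1.1, -2.4]
[287. 221. 192.] world [ 0.559 -0.063  0.117] scoop [-0.031 -0.018  0.014]
F [ 1.3 -0.9 -3.3] tcp [ 0.5063 -0.0683  0.1478] [ 180.     7.9 -155.1] t 36.6333
```

```bash
python3 -m jog '[-0.9,0,-6.5,0,0,0,1.2, -1.8,0,-13,0,0,0,1.2, -2.7,0,-19.5,0,0,0,1.2, -3.6,0,-26,0,0,0,1.2, -4.5,0,-32.5,0,0,0,1.2]'|head -4
python3 -m jog '[-0.9,0,-6.5,0,0,0,1.2, -1.8,0,-13,0,0,0,1.2, -2.7,0,-19.5,0,0,0,1.2, -3.6,0,-26,0,0,0,1.2, -4.5,0,-32.5,0,0,0,1.2]'|head -4
python3 -m jog '[-0.9,0,-6.5,0,0,0,1.2, -1.8,0,-13,0,0,0,1.2, -2.7,0,-19.5,0,0,0,1.2, -3.6,0,-26,0,0,0,1.2, -4.5,0,-32.5,0,0,0,1.2]'|head -4
python3 -m jog '[-0.7,0,-5,0,0,0,1.2, -1.4,0,-10,0,0,0,1.2, -1.6,0,-11.5,0,0,0,1.2, -1.6,0,-11.5,0,0,0,1.2]'|head -4
python3 tb.py 45|tail -5; python3 -c "
from h import *
snap('scene',45)
from station import bot
o=bot.observe()
S=Ro.from_euler('xyz',o['ee_rot'],degrees=True).as_matrix();D=np.array([-S[0,0],-S[1,0],0]);D/=np.linalg.norm(D);N=np.array([-D[1],D[0],0])
for n in('scene','top'):
  f=load(n,45);c=cloud(f)
  b=(cv2.inRange(cv2.cvtColor(f['p'],cv2.COLOR_RGB2HSV),(95,60,30),(128,255,255))>0)&(f['d']>0)
  L=c-o['position'];L=np.stack([L@D,L@N,L[...,2]],-1)
  P=L[b&(abs(L[...,0]-.08)<.07)&(abs(L[...,1])<.06)&(L[...,2]<-.03)&(L[...,2]>-.08)]
  if len(P)<50: print(n,len(P)); continue
  print(n,len(P),np.percentile(P,[1,50,99],axis=0).round(3).tolist())
  f=P[(P[:,0]<.09)&(P[:,0]>.04)&(abs(P[:,1])<.028)];f=f[f[:,2]<np.percentile(f[:,2],70)]
  a=np.linalg.lstsq(np.c_[f[:,:2],np.ones(len(f))],f[:,2],rcond=None)[0];print('slope fwd,left',np.degrees(a[:2]).round(1),'z',a@[.07,0,1])
"; python3 sp.py 46 | head -4
```

```text
time: 37.05
position: [0.5064, -0.068, 0.1481]
ee_rot: [-180.0, 7.9, -122.7]
force: [-0.1, -0.3, -2.9]
time: 37.47
position: [0.5067, -0.0681, 0.1481]
ee_rot: [-180.0, 7.9, -89.9]
force: [1.1, 0.2, -3.7]
time: 37.88
position: [0.5069, -0.0681, 0.1481]
ee_rot: [-179.9, 7.9, -57.1]
force: [0.2, 0.5, -2.2]
time: 38.22
position: [0.5069, -0.0677, 0.1483]
ee_rot: [-179.9, 7.8, -45.7]
force: [-0.5, 1.1, -3.2]
[273.6 204.1  16. ] [ 0.4943 -0.0906  0.3937]
[312.7 178.6  60.5] [ 0.6625 -0.1193  0.0288]
[ 217.5  170.2 3162. ] [ 0.4253 -0.0929  0.6855]
blue 997 [[0.409, -0.067, 0.024], [0.458, -0.035, 0.108], [0.502, -0.004, 0.152]]
now [ 0.5069 -0.0678  0.1484] [-179.93    7.84  -45.8 ] t 38.27 F [ 0.   0.8 -2. ] w 0.159
scene 1016 [[0.032, -0.039, -0.042], [0.061, 0.009, -0.039], [0.087, 0.034, -0.03]]
slope fwd,left [ 3.5 -0.1] z -0.039224884572945554
top 785 [[0.036, -0.019, -0.046], [0.064, 0.012, -0.041], [0.089, 0.036, -0.031]]
slope fwd,left [ 2.8 -0.2] z -0.04147995498251705
[310. 252. 240.] world [ 0.485 -0.018  0.117] scoop [-0.03  -0.019  0.013]
[261. 234. 210.] world [ 0.661 -0.11   0.031] scoop [-0.227 -0.082 -0.053]
F [-0.1 -0.2 -3.4] tcp [ 0.5067 -0.0678  0.1487] [-179.9    7.8  -45.8] t 38.3667
```

```bash
python3 -m jog '[0,0.5,0,0.1,0,0.8,1.2, 0,1.5,0,0.3,0,2.3,1.2, 0,2.3,0,0.55,0,4,1.2, 0,3,0,0.72,0,5.3,1.2, 0,3.2,0,0.8,0,5.9,1.2]'|head -4
python3 -m jog '[0,0,0,0.02,0,0.2,1.2, 0,0,0,0.03,0,0.3,1.2, 0,0,0,0.03,0,0.3,1.2]'|head -4
python3 -m jog '[0,0,0,0.01,0,0.1,1.2, 0,0,0,0.01,0,0.2,1.2, 0,0,0,0.01,0,0.2,1.2]'|head -4
```

```text
time: 38.78
position: [0.5053, -0.0672, 0.0879]
ee_rot: [-180.0, 4.7, -45.7]
force: [-0.6, 0.5, -3.6]
time: 39.03
position: [0.5074, -0.068, 0.087]
ee_rot: [-179.9, 4.6, -45.7]
force: [0.1, -0.1, -2.7]
time: 39.28
position: [0.5071, -0.0678, 0.0847]
ee_rot: [-179.9, 4.6, -45.6]
force: [0.6, 0.4, -2.6]
```

```bash
python3 -m jog '[0,0,0,0.01,0,0.1,1.2, 0,0,0,0.01,0,0.2,1.2, 0,0,0,0.01,0,0.2,1.2]'|head -4
python3 -m jog '[0,0,0,0.01,0,0.05,1.2, 0,0,0,0.01,0,0.1,1.2, 0,0,0,0.01,0,0.1,1.2]'|head -4
python3 -m jog '[0,0,0,0.01,0,0.05,1.2, 0,0,0,0.01,0,0.1,1.2, 0,0,0,0.01,0,0.1,1.2]'|head -4
```

```text
time: 39.53
position: [0.5066, -0.0676, 0.0823]
ee_rot: [-179.9, 4.6, -45.6]
force: [0.3, -0.8, -3.0]
time: 39.78
position: [0.5067, -0.0676, 0.0813]
ee_rot: [-179.9, 4.6, -45.6]
force: [-0.2, 0.3, -2.8]
time: 40.03
position: [0.507, -0.0678, 0.0806]
ee_rot: [-179.9, 4.6, -45.6]
force: [0.9, -0.2, -1.4]
```

```bash
python3 -m jog '[0,0,0,0.01,0,0.06,1.2, 0,0,0,0.01,0,0.06,1.2, 0,0,0,0.01,0,0.06,1.2]'|head -4
python3 -m jog '[0,0,0,0,0,0,1.8, 0,0,0,0,0,0,2.2, 0,0,0,0,0,0,2.8, 0,0,0,0,0,0,3.5, 0,0,0,0,0,0,4]' 20|head -5
python3 -m jog '[0,0,0,0,0,0,4, 0,0,0,0,0,0,4]'|head -6; python3 sp.py 47|head -3; python3 -c "
from h import *
f=load('scene',47);c=cloud(f)
b=(cv2.inRange(cv2.cvtColor(f['p'],cv2.COLOR_RGB2HSV),(95,60,30),(128,255,255))>0)&(f['d']>0)
P=c[b];P=P[(P[:,2]>.03)&(P[:,2]<.06)&(abs(P[:,0]-.457)<.08)&(abs(P[:,1]+.019)<.08)]
r=cv2.minAreaRect(P[:,:2].astype(np.float32));print(r,len(P))
D=np.array([-.7,.715,0]);N=np.array([-.715,-.7,0]);o=np.array([.457,-.019,.0]);L=np.c_[(P-o)@D,(P-o)@N,P[:,2]]
print(np.percentile(L,[1,50,99],axis=0).round(3).tolist())
g=L[(abs(L[:,1])<.028)&(L[:,0]>-.03)&(L[:,2]<.042)];a=np.linalg.lstsq(np.c_[g[:,:2],np.ones(len(g))],g[:,2],rcond=None)[0];print(np.degrees(a[:2]),a[2])"
```

```text
time: 40.28
position: [0.5074, -0.068, 0.0804]
ee_rot: [-179.9, 4.5, -45.6]
force: [1.6, -1.8, 1.8]
time: 40.7
position: [0.5066, -0.0674, 0.0797]
ee_rot: [-179.9, 4.7, -45.6]
force: [0.1, -0.1, 0.9]
gripper_width: 0.469
time: 40.87
position: [0.5067, -0.0675, 0.0798]
ee_rot: [-179.9, 4.6, -45.6]
force: [0.8, 0.3, 0.1]
gripper_width: 0.469
gripper_force: 0.0
[310. 290. 232.] world [ 0.487 -0.019  0.046] scoop [-0.031 -0.02   0.014]
[317. 232.  22.] world [ 0.516 -0.073  0.108] scoop [-0.087 -0.002  0.078]
[261. 233. 210.] world [ 0.661 -0.11   0.031] scoop [-0.219 -0.08   0.008]
((0.46737876534461975, -0.02378852665424347), (0.07634849101305008, 0.06597715616226196), 44.287353515625) 1390
[[-0.042, -0.042, 0.036], [-0.016, 0.004, 0.038], [0.019, 0.032, 0.057]]
[ 0.29935298 -0.11616022] 0.03736034609619927
```

```bash
python3 -m jog '[0,0,0,0,0,-0.8,4, 0,0,0,0,0,-2.2,4, 0,0,0,0,0,-4,4, 0,0,0,0,0,-6.5,4, 0,0,0,0,0,-9,4]'|head -4
python3 -m jog '[0,0,0,0,0,-3,4, 0,0,0,0,0,-5,4, 0,0,0,0,0,-6,4, 0,0,0,0,0,-6,4, 0,0,0,0,0,-6,4]'|head -4
python3 sp.py 48|head -3;python3 -c "
import cv2
from h import *
f=load('scene',48);c=cloud(f)
for b in blobs(mask(f,(18,40,120),(35,255,255),(280,260,340,320)),5): print(b[:3],np.round(plane(f,b[:2],.046),3))
b=(cv2.inRange(cv2.cvtColor(f['p'],cv2.COLOR_RGB2HSV),(95,60,30),(128,255,255))>0)&(f['d']>0)
P=c[b];P=P[(P[:,2]>.03)&(P[:,2]<.06)&(abs(P[:,0]-.457)<.08)&(abs(P[:,1]+.019)<.08)]
D=np.array([-.7,.715,0]);N=np.array([-.715,-.7,0]);o=np.array([.457,-.019,.0]);L=np.c_[(P-o)@D,(P-o)@N,P[:,2]]
print(np.percentile(L,[1,50,99],axis=0).round(3).tolist())
cv2.imwrite('pics/c9.png',cv2.resize(cv2.imread('pics/scene48.png')[230:350,260:400],None,fx=5,fy=5))"
```

```text
time: 41.33
position: [0.5113, -0.0728, 0.1707]
ee_rot: [-179.9, 4.7, -45.6]
force: [0.7, -0.3, 0.1]
time: 41.75
position: [0.5152, -0.0765, 0.2292]
ee_rot: [-179.9, 4.6, -45.6]
force: [-0.1, 0.3, -0.5]
[310. 290. 232.] world [ 0.487 -0.019  0.046] scoop [-0.027 -0.021 -0.135]
[261. 233. 204.] world [ 0.662 -0.11   0.031] scoop [-0.214 -0.082 -0.142]
F [-0.3  0.7  0.6] tcp [ 0.5146 -0.0763  0.2283] [-179.9    4.7  -45.6] t 41.8
(309.8211206896552, 290.3692528735632, 232.0) [ 0.487 -0.016  0.046]
[[-0.043, -0.042, 0.035], [-0.016, 0.004, 0.038], [0.019, 0.033, 0.058]]
```

```bash
python3 -c "
from station import bot
print(bot.job_done())"
```

```text
the job is handed in; nothing more can be done
None
```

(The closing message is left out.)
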